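Hold a lug flush on the tilted work for tacking

TASK

Slide the small blue welding positioner along the bench, flat and without lifting it, from its chalked outline to the copper earth pad so that it stands centred and square on the pad, and let go of it. Then pick up the steel lug, tilt it to match the slope of the steel plate on the positioner's tilted table, and press its foot gently and flush onto the plate, centred in the yellow outline and square with it. Finish while still gripping the lug and holding it pressed there, ready for tacking, and leave the pliers, wrench, hammer and tin where they are.

Things in the scene. Friction and masses are not known exactly. Their poses are not given: they have to be found in the camera images.
- earth_pad: Copper earth pad let flush into the steel bench top (level, no step), 150 (x) x 130 (y) mm, one brass screw in each corner; origin at its centre on the bench surface (z = 0), z up. The positioner's x axis is to lie along the pad's x axis.
- chalk_mark: White chalk outline drawn on the bench, 126 (x) x 106 (y) mm, flush; the positioner stands in it at the start. Origin at its centre, z up.
- base_center (a point): The positioner, a loose tilting work stand, about 0.85 kg. Centre of its blue base plate, 110 (x) x 90 (y) x 12 mm; 6 mm above the bench when it stands flat. x, y along the base edges, z up. A narrow clevis (50 mm over its bolt ends, in y) stands on it and carries the tilt axis, parallel to y, 64 mm above this point. The tilt is clamped fast: a push of 25 N does not change it.
- table_grip (a point): Centre of the tilting table with the work plate on it: together a slab of 90 (x) x 60 (y) x 20 mm; y level, z square to the slab. Its two side faces, 60 mm apart along y, stay upright at any tilt, so the slab can be gripped across y here from straight above to slide the positioner. About 90 to 94 mm above the bench.
- work_face (a point): Centre of the steel work plate's upper face, 10 mm above table_grip along z. z is the outward normal, y the level tilt axis (parallel to the base's y), x runs up the slope. The face leans to the base's -x side, towards the robot, by 0.2 to 0.6 rad from level, different each time. A flush yellow outline of 56 (x) x 52 (y) mm round this point shows where the lug's foot goes.
- lug_center (a point): The steel lug, 0.28 kg, standing loose on its foot: foot plate 54 (x) x 50 (y) x 6 mm, on it a fin 44 (x) x 8 (y) mm, 50 mm tall, with a dark pin hole. This point is on its centre line 28 mm above the underside of the foot (the lug is 56 mm tall). z from foot to fin top; grip the fin across y, above the foot. A half turn about z makes no difference.
- pliers_at (a point): Pliers with green grips, 180 mm long, lying loose on the bench beyond the work; point at the pivot, 8 mm up. Leave alone.
- wrench_grip (a point): Steel wrench lying loose on the bench at the left; point on its handle. Leave alone.
- chipping_hammer_grip (a point): Hammer lying loose on the bench at the right; point on its handle. Leave alone.
- gel_tin_at (a point): Small round tin with yellow band, 70 mm in diameter, 60 mm tall, loose beyond the work; point at mid-height. Leave alone.
Mind the look-alikes: they are no part of the job. Leave any pink, purple or red look-alike of the part that bears lug_center alone.

How it is judged:
By the outcome, as a careful person would: the job done as asked, in the order asked, and still so for the second after the job is handed in, while the arm keeps its last pose, push and grip.
It also fails if it takes over 61 s, if anything falls off the work surface, if the arm or the gripper's body presses on something with over 40 N, if the wrist force passes 120 N, or if a joint passes its speed limit or range.

ROBOT

A 7-joint arm with a two-finger parallel gripper is mounted at the origin on the work surface. World frame = base frame: x ahead of the robot, y to its left, z up, the work surface at z = 0. Lengths are in m, angles in rad, forces in N, time in s.
With the tool pointing down it reaches from about 0.425 to 1.025 m from the base axis. Payload 9.4 kg.
Tool frame: the origin (TCP) lies midway between the tips of the shut fingers; the grasp point (between the pads) lies 19 mm behind it; x points along the fingers, y is the direction in which the jaws open and shut, and the axes are right-handed (so a half turn about x gives the same grasp; the last joint's range is limited). The gripper opens to 93 mm and grips with 3 to 60 N. Pads are 15 mm wide; open, the fingers measure 128 mm over their backs; the gripper's body (75 mm by 188 mm) begins 65 mm behind the grasp point.
Start: joints at [-1.301, 0.599, -0.003, 1.599, 0.002, 0.943, -0.08], TCP at [0.246, 0.682, 0.219] pointing down, gripper open.
Joint ranges: [-2.57, 2.57], [-0.35, 1.97], [-1.29, 1.29], [0.11, 2.56], [-1.05, 4.19], [0.11, 1.86], [-2.63, 2.63]. Speed limits (rad/s): [2.22, 2.22, 3.01, 3.01, 3.14, 3.14, 3.14].

INTERFACE

Orientations are given as a 3x3 rotation matrix whose columns are the frame's x, y, z axes.
In Python, from cell import status, imaging, workorder gives the robot as it stands.
- The arm moves only by the tool carry_out, never from a script. Its argument "commands" is a list of rows, each a list of 4 numbers: the shift along the world's x, y, z as a fraction of full scale, then the turn about the world's z as a fraction of full scale. A call has 1 to 20 rows; each row is the pose to reach, as a shift and turn from the pose commanded when the call began, turning the shorter way round; what a row does not reach only later rows make up. Full scale, the value 1, is 20 cm for a shift and 360 degrees for a turn. A row lasts 1/12 s, in which the tool goes at most 41.7 mm and 7.16 degrees, less where a joint would pass 70% of its speed; a pose out of reach is approached as far as the arm can. A call with a number of a shift or a turn outside -1 to 1 is refused whole. A call with a gripper value outside its range is refused whole. "hand" is the closure, from -1 (fully open) to 1 (shut), set as the call begins (left out, the last holds). The fingers move at their own pace and stop on an object; "grip_force" is the grip in N (left out, the last holds). Time passes only in rows, so rows that repeat a pose let the fingers close. It gives the time, the measured TCP pose, the force and the opening at its end, in the units of the state.
- status.sense(): the state, without advancing time (a new reading comes with each control period).
- imaging.capture(name): name is "scene" or "side" or "wrist"; returns (picture, depth): 480x640x3 uint8, blue, green, red; 480x640 float32, m along the optical axis (not along the pixel's ray), 0 where there is no reading.
- imaging.camera_params(name): a dict with "fx", "fy", "cx", "cy" (pixels), "k1" (the pictures are not rectified: a ray, as slopes to the right and down, at radius r is drawn at 1 + k1 r^2 times it, then the intrinsics apply), "rvec" (rotation vector, rad) and "tvec" (3), from world to camera coordinates, as OpenCV has them. Camera axes: x right, y down, z forward; pixel columns grow to the right and rows downward; lengths in m; the calibration is good to about 2 mm. A picture is of the moment at which its call begins: read the wrist's pose just before it. camera_params takes no time and is no camera call; for the wrist camera it gives the pose at the moment of the call.
- workorder.hand_in(): hands the job in, once; it reports no verdict.
The state is a dict: "t": time; "joint_positions": joint angles; "dq": joint speeds; "effort": joint torques, N m; "eef_pos": TCP position; "orientation": TCP orientation; "force": force on the tool from outside, world axes, zero at the start; "wrist_torque": the same for the moment, N m; "opening": finger opening in m.
Only numpy, scipy, OpenCV 4.12 (cv2) and the standard library are available. Lean on these libraries where they do the work, as an engineer would, in place of code of your own. Each camera call takes 0.05 s, during which the arm holds its last target.

## Working session

There is one attempt and no reset: what is moved stays moved. The work goes in short steps, Python scripts to look and compute and a tool call to move; the robot and the scene stay as the last step left them, time stands still between calls to the robot, and variables do not carry over. Pictures are saved under pics/ and viewed, and the job is handed in when it is done.

Besides the shell and the picture viewer there is one more tool, called after "Request:" as a command line: name --pt "numbers of a row" for each row, then --argument value for the rest. carry_out: Moves the arm, as the interface text tells. Shift numbers are shares of 20 cm and turn numbers shares of 360 degrees, none past 1 either way. Its arguments: {"type":"object","properties":{"commands":{"type":"array"},"hand":{"type":"number"},"grip_force":{"type":"number"}},"required":["commands"]}

```bash
ls -la; mkdir -p pics; cat > h.py <<'E'
import numpy as np, cv2
from cell import status, imaging, workorder
E
python3 - <<'E'
from h import *
print(status.sense())
for n in("scene","side","wrist"):
    p=imaging.camera_params(n); print(n,p)
    im,d=imaging.capture(n); cv2.imwrite(f"pics/{n}0.png",im); np.savez(f"{n}0.npz",im=im,d=d,**{k:np.array(v) for k,v in p.items()})
E
```

```text
total 12
drwxr-xr-x  3 agent agent 4096 Dec  7 14:45 .
drwxr-xr-x 23 root  root  4096 Dec  7 14:45 ..
drwxr-xr-x  2 agent agent 4096 Dec  7 14:45 pics
{'t': 0.0, 'joint_positions': array([-1.30070428,  0.60014398, -0.00251332,  1.60011584,  0.00177978,
        0.94289296, -0.07977217]), 'dq': array([ 6.20871395e-04, -4.32939489e-04,  5.61007695e-04,  8.98567610e-04,
        4.03547894e-05, -1.99048116e-05,  5.08348424e-04]), 'effort': array([-2.57910260e-04, -7.65066290e+01,  1.49672080e+00, -2.52359390e+01,
       -5.25097526e-02,  1.72589690e-02,  1.85565514e-04]), 'eef_pos': array([0.24628042, 0.68137543, 0.21775179]), 'orientation': array([[-3.92428134e-04,  3.39835528e-01,  9.40484801e-01],
       [-1.50781186e-03,  9.40483603e-01, -3.39835724e-01],
       [-9.99998786e-01, -1.55143523e-03,  1.43335813e-04]]), 'force': array([-0.16717315,  0.21299269, -0.41711012]), 'wrist_torque': array([0.01817202, 0.06929842, 0.00463733]), 'opening': 0.09276463789782288}
scene {'fx': 544.55832390049, 'fy': 544.55832390049, 'cx': 312.09045847739714, 'cy': 242.42803573111948, 'k1': -0.0026379805706584505, 'rvec': array([ 1.88381478,  1.91065554, -0.58479649]), 'tvec': array([ 0.06214387, -0.40552328,  1.67307145])}
side {'fx': 569.9241272111905, 'fy': 569.9241272111905, 'cx': 314.8980959327906, 'cy': 237.17239669574892, 'k1': -0.04207354530901019, 'rvec': array([ 2.16293392, -0.20566153,  0.13756002]), 'tvec': array([-0.55395118,  0.0825012 ,  1.16683735])}
wrist {'fx': 362.1332619436144, 'fy': 362.1332619436144, 'cx': 320.328005063965, 'cy': 239.99885599987044, 'k1': -0.06546719309642492, 'rvec': array([-2.39551265, -1.68204168, -0.21118042]), 'tvec': array([-0.72331595, -0.03081712,  0.39054287])}
```

View pics/scene0.png

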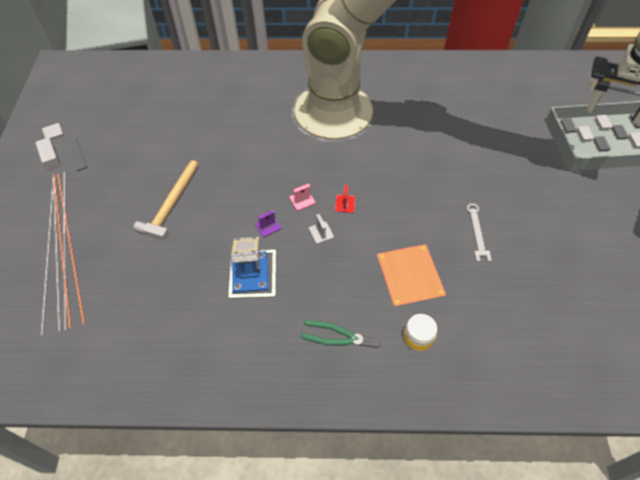

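View pics/side0.png

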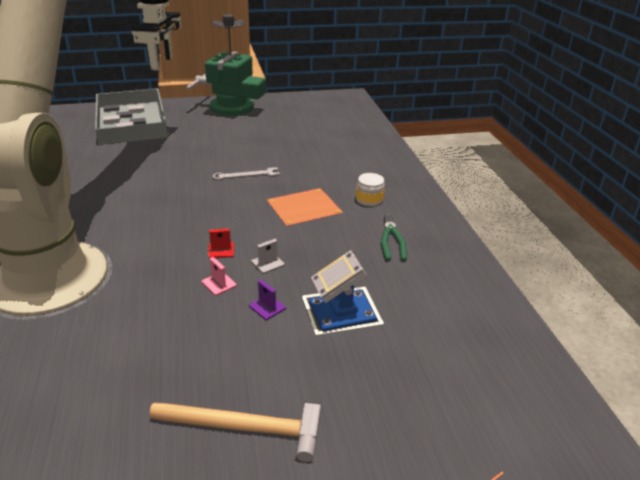

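View pics/wrist0.png

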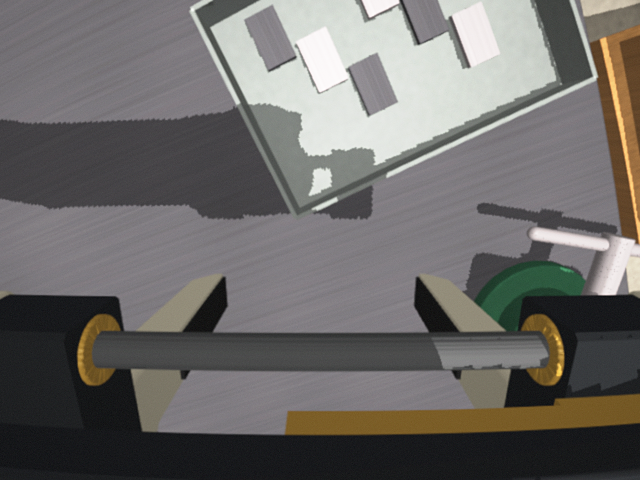

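```bash
cat >> h.py <<'E'
def load(f):
    z=np.load(f); return z['im'],z['d'],{k:z[k] for k in('fx','fy','cx','cy','k1','rvec','tvec')}
def KD(p): return np.array([[p['fx'],0,p['cx']],[0,p['fy'],p['cy']],[0,0,1.]]),np.array([p['k1'],0,0,0.])
def rays(p,uv):
    K,D=KD(p); n=cv2.undistortPoints(np.float64(uv).reshape(-1,1,2),K,D)[:,0]
    R=cv2.Rodrigues(np.float64(p['rvec']))[0]; C=-R.T@p['tvec']
    return C,np.c_[n,np.ones(len(n))]@R
def onz(p,uv,z):
    C,d=rays(p,uv); return C+d*((z-C[2])/d[:,2])[:,None]
def pts(p,uv,d):
    C,r=rays(p,uv); uv=np.int64(np.round(uv)); return C+r*d[uv[:,1],uv[:,0]][:,None]
def proj(p,X):
    K,D=KD(p); return cv2.projectPoints(np.float64(X).reshape(-1,1,3),p['rvec'],p['tvec'],K,D)[0][:,0]
def crop(im,x0,y0,x1,y1,f,name): cv2.imwrite(name,cv2.resize(im[y0:y1,x0:x1],None,fx=f,fy=f,interpolation=cv2.INTER_CUBIC))
def blob(m):
    n,l,s,c=cv2.connectedComponentsWithStats(m.astype(np.uint8)); 
    return l==(1+np.argmax(s[1:,4]))
def rect(P):
    (c,s,a)=cv2.minAreaRect(np.float32(P*1000)); return np.array(c)/1000,s,a
E
python3 - <<'E'
from h import *
for n in("scene","side"):
    im,d,p=load(n+"0.npz"); 
    crop(im,*((225,170,365,305) if n=="scene" else (195,220,395,340)),*((5,) if n=="scene" else (4,)),f"pics/{n}0c.png")
    h=cv2.cvtColor(im,cv2.COLOR_BGR2HSV)
    m=blob(cv2.inRange(h,(5,120,120),(15,255,255))>0) if 0 else None
    roi=np.zeros(h.shape[:2],bool)
    if n=="scene": roi[235:312,370:452]=1
    else: roi[180:230,260:348]=1
    m=blob((cv2.inRange(h,(4,130,100),(28,255,255))>0)&roi)
    v,u=np.nonzero(m); P=onz(p,np.c_[u,v],0)
    print(n,"pad",m.sum(),rect(P[:,:2]),P.mean(0))
    print(" camC",rays(p,[[0,0]])[0])
    m=blob(cv2.inRange(h,(100,120,60),(125,255,255))>0) if n=="side" else None
E
```

```text
scene pad 2722 (array([0.57644611, 0.19177029]), (149.55813598632812, 129.4743194580078), 13.69904613494873) [0.57857178 0.19191398 0.        ]
 camC [ 1.25836751 -0.0243644   1.17617885]
side pad 1638 (array([0.57611292, 0.19160455]), (150.35072326660156, 130.86691284179688), 13.355698585510254) [5.75223371e-01 1.89128570e-01 6.77791834e-20]
 camC [ 0.34501622 -1.00628201  0.73725034]
```

View pics/scene0c.png

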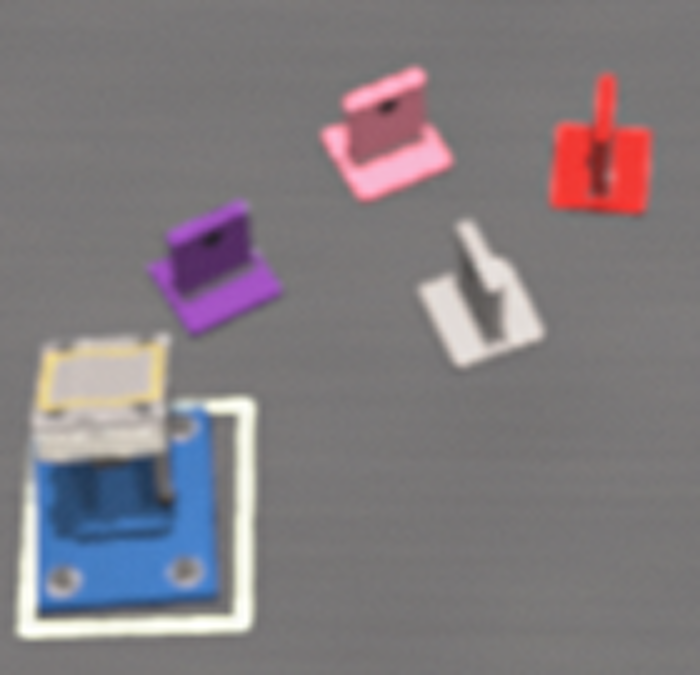

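View pics/side0c.png

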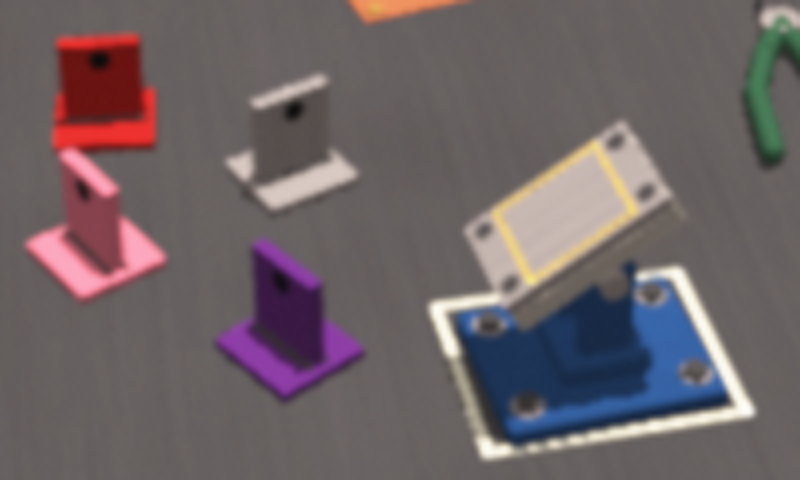

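```bash
cat > pos.py <<'E'
from h import *
def face(f,roi):
    im,d,p=load(f); x0,y0,x1,y1=roi
    u,v=np.meshgrid(np.arange(x0,x1),np.arange(y0,y1)); uv=np.c_[u.ravel(),v.ravel()]
    P=pts(p,uv,d); ok=(d[uv[:,1],uv[:,0]]>0)&(P[:,2]>0.06)&(P[:,2]<0.14); P=P[ok]
    best=None; rng=np.random.default_rng(0)
    for _ in range(300):
        a=P[rng.choice(len(P),3,False)]; n=np.cross(a[1]-a[0],a[2]-a[0]); L=np.linalg.norm(n)
        if L<1e-5: continue
        n/=L; 
        if n[2]<0:n=-n
        if n[2]<0.75: continue
        i=abs((P-a[0])@n)<0.0015
        if best is None or i.sum()>best.sum(): best=i
    Q=P[best]
    for _ in range(3):
        c=Q.mean(0); n=np.linalg.svd(Q-c)[2][2]; n*=np.sign(n[2]); Q=P[abs((P-c)@n)<0.002]
    y=np.cross(n,[0,0,-1.]);y=np.cross([0,0,1.],n); y/=np.linalg.norm(y); 
    x=np.cross(y,n)
    # face leans to -x => n has -x comp ; y = n x x ; want x up slope
    if x[2]<0: x=-x;y=-y
    B=np.c_[(Q-c)@x,(Q-c)@y]; r=cv2.minAreaRect(np.float32(B*1000))
    cc=c+x*r[0][0]/1000+y*r[0][1]/1000
    return dict(n=n,tilt=np.arccos(n[2]),yaw=np.degrees(np.arctan2(y[1],y[0]))-90,c=cc,rect=r,N=len(Q),res=abs((Q-c)@n).mean(),x=x,y=y)
if __name__=="__main__":
    for f,roi in (("scene0.npz",(225,225,270,300)),("side0.npz",(300,245,380,310))):
        r=face(f,roi); print(f); [print("  ",k,r[k]) for k in("tilt","yaw","c","rect","N","res")]
    # base outline: blue
    for n in("scene","side"):
        im,d,p=load(n+"0.npz"); h=cv2.cvtColor(im,cv2.COLOR_BGR2HSV)
        m=cv2.inRange(h,(100,130,40),(125,255,255))>0; mm=np.zeros_like(m)
        if n=="scene": mm[230:300,222:282]=m[230:300,222:282]
        else: mm[270:335,300:385]=m[270:335,300:385]
        m=blob(mm); v,u=np.nonzero(m)
        P=pts(p,np.c_[u,v],d); k=abs(P[:,2]-.012)<.004
        print(n,k.sum(),rect(P[k][:,:2]))
        P=onz(p,np.c_[u,v][k],.012); print("  plane",rect(P[:,:2]))
        h=cv2.cvtColor(im,cv2.COLOR_BGR2HSV)
        w=(h[...,2]>170)&(h[...,1]<60); mm=np.zeros_like(w)
        s=np.s_[245:302,222:285] if n=="scene" else np.s_[285:335,300:386]; mm[s]=w[s]
        v,u=np.nonzero(mm);P=pts(p,np.c_[u,v],d); k=abs(P[:,2])<.004; P=onz(p,np.c_[u,v][k],0);print("  chalk",rect(P[:,:2]))
E
python3 pos.py
```

```text
scene0.npz
   tilt 0.5578571853390148
   yaw 6.21616899788458
   c [ 0.56178931 -0.20853341  0.10001664]
   rect ((-0.5301361083984375, -0.5596237182617188), (97.23092651367188, 60.2729377746582), 0.03944218158721924)
   N 400
   res 0.0007331015782925551
side0.npz
   tilt 0.5525984595549874
   yaw 4.89588763132943
   c [ 0.55790857 -0.2114937   0.09866609]
   rect ((-0.31790924072265625, 1.9264087677001953), (90.07035064697266, 64.58858489990234), 0.7842710018157959)
   N 998
   res 0.0007935810029755966
scene 535 (array([ 0.58183008, -0.20541095]), (106.22859191894531, 84.4188232421875), 5.689280033111572)
  plane (array([ 0.58227448, -0.20520676]), (104.36639404296875, 84.0695571899414), 5.597055912017822)
  chalk (array([ 0.57077954, -0.20153003]), (148.5597686767578, 115.58658599853516), 2.2774367332458496)
side 933 (array([ 0.57430377, -0.21495688]), (109.58966827392578, 89.3123779296875), 2.713019371032715)
  plane (array([ 0.57399432, -0.21604987]), (109.1195068359375, 91.48201751708984), 2.8224098682403564)
  chalk (array([ 0.57672687, -0.20144542]), (134.21157836914062, 114.89509582519531), 2.480341672897339)
```

```bash
python3 - <<'E'
from h import *
p=imaging.camera_params("wrist"); s=status.sense()
C,r=rays(p,[[320,240],[320,100]]); R=s['orientation']
print("cam in tool",R.T@(C-s['eef_pos']),"axis in tool",R.T@r[0],C)
E
```

```text
cam in tool [-0.16695594 -0.00091638 -0.06763409] axis in tool [ 0.96846588 -0.00101515  0.24914582] [0.18244385 0.7038192  0.38490163]
```

Request:
carry_out --pt "0.2 -0.2 0.05 0.017" --pt "0.4 -0.4 0.1 0.034" --pt "0.6 -0.6 0.2 0.05" --pt "0.8 -0.8 0.3 0.07" --pt "1 -1 0.4 0.07" --pt "1 -1 0.4 0.07"

```text
t: 0.65
eef_pos: [0.4178, 0.5098, 0.2847]
orientation: [[-0.0, -0.094, 0.996], [-0.0, 0.996, 0.094], [-1.0, -0.0, -0.0]]
force: [1.2, 0.3, -0.4]
opening: 0.0928
```

Request:
carry_out --pt "0.1 -0.2 0 0" --pt "0.2 -0.4 0 0" --pt "0.25 -0.6 0 0" --pt "0.25 -0.8 0 0" --pt "0.25 -1 0 0"

```text
t: 1.07
eef_pos: [0.4671, 0.3114, 0.284]
orientation: [[-0.0, -0.092, 0.996], [-0.0, 0.996, 0.092], [-1.0, -0.0, -0.0]]
force: [0.6, -0.1, 0.3]
opening: 0.0932
```

Request:
carry_out --pt "0 -0.2 0 0" --pt "0 -0.4 0 0" --pt "0 -0.6 0 0" --pt "0 -0.8 0 0" --pt "0 -1 0 0"

```text
t: 1.48
eef_pos: [0.4661, 0.1118, 0.2844]
orientation: [[0.0, -0.093, 0.996], [0.0, 0.996, 0.093], [-1.0, -0.0, 0.0]]
force: [1.1, 0.3, -0.9]
opening: 0.0929
```

Request:
carry_out --pt "0 -0.2 0 0" --pt "0 -0.4 0 0" --pt "0 -0.6 0 0" --pt "0 -0.8 0 0" --pt "0 -1 0 0"

```text
t: 1.9
eef_pos: [0.466, -0.0882, 0.2845]
orientation: [[0.0, -0.093, 0.996], [0.0, 0.996, 0.093], [-1.0, 0.0, 0.0]]
force: [0.7, -1.0, 0.6]
opening: 0.0931
```

Request:
carry_out --pt "0 -0.2 0 0" --pt "0 -0.35 0 0" --pt "0 -0.35 0 0" --pt "0 -0.35 0 0" --pt "0 -0.35 0 0" --pt "0 -0.35 0 0"

```text
t: 2.4
eef_pos: [0.4667, -0.1549, 0.2842]
orientation: [[-0.0, -0.095, 0.995], [0.001, 0.995, 0.095], [-1.0, 0.001, -0.0]]
force: [0.1, 0.4, -0.7]
opening: 0.0931
```

```bash
cat > snap.py <<'E'
from h import *
import sys
for a in sys.argv[1:]:
    n,t=a.split(":"); 
    p=imaging.camera_params(n); s=status.sense(); im,d=imaging.capture(n); p2=imaging.camera_params(n)
    np.savez(f"{n}{t}.npz",im=im,d=d,**{k:np.array(v) for k,v in p.items()}); cv2.imwrite(f"pics/{n}{t}.png",im)
print(s['t'],s['eef_pos'],s['force'],s['opening'])
E
python3 snap.py wrist:1
```

```text
2.4 [ 0.46666304 -0.15489354  0.28424623] [ 0.06866418  0.44127033 -0.66674147] 0.09308438839745777
```

View pics/wrist1.png

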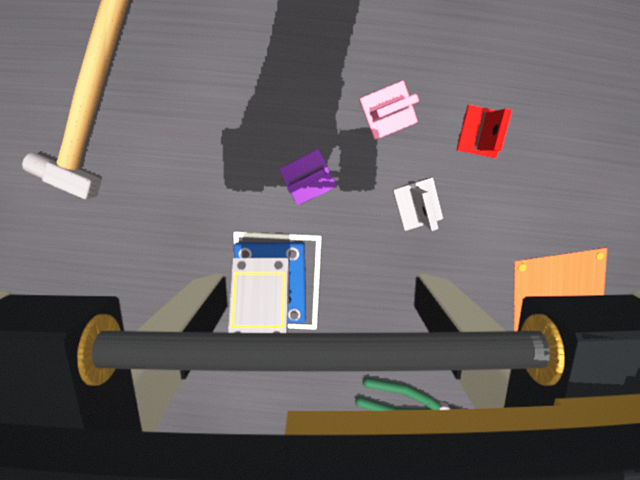

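```bash
cat > m1.py <<'E'
from pos import *
r=face("wrist1.npz",(215,230,305,336)); [print("  ",k,r[k]) for k in("tilt","yaw","c","rect","N","res")]
im,d,p=load("wrist1.npz"); crop(im,220,140,460,340,3,"pics/w1c.png")
h=cv2.cvtColor(im,cv2.COLOR_BGR2HSV)
m=cv2.inRange(h,(18,60,100),(35,255,255))>0; mm=np.zeros_like(m); mm[255:336,222:300]=m[255:336,222:300]
v,u=np.nonzero(mm); P=pts(p,np.c_[u,v],d); B=np.c_[(P-r['c'])@r['x'],(P-r['c'])@r['y']]; k=(abs((P-r['c'])@r['n'])<.004)
print("yellow",cv2.minAreaRect(np.float32(B[k]*1000)),k.sum())
def lug(f,roi,thr=150):
    im,d,p=load(f); h=cv2.cvtColor(im,cv2.COLOR_BGR2HSV); x0,y0,x1,y1=roi
    m=np.zeros(d.shape,bool); m[y0:y1,x0:x1]=((h[...,2]>thr)&(h[...,1]<60))[y0:y1,x0:x1]
    v,u=np.nonzero(m); P=pts(p,np.c_[u,v],d)
    k=(P[:,2]<.012); Q=onz(p,np.c_[u,v][k],.006)
    print(f,"foot",k.sum(),rect(Q[:,:2]))
    u,v=np.meshgrid(np.arange(x0,x1),np.arange(y0,y1)); uv=np.c_[u.ravel(),v.ravel()]; P=pts(p,uv,d)
    k=P[:,2]>.05; print("  fin top",k.sum(),rect(P[k][:,:2]),P[k].mean(0),P[k][:,2].max())
lug("wrist1.npz",(385,170,450,240)); lug("scene0.npz",(305,210,338,248)); lug("side0.npz",(248,235,288,276))
E
python3 m1.py
```

```text
tilt 0.554039826093665
   yaw 5.8801588042554584
   c [ 0.55417705 -0.21361892  0.09681358]
   rect ((-1.1699295043945312, -0.4041748046875), (60.69529724121094, 78.93460083007812), 89.73867797851562)
   N 4209
   res 0.0006030029324077843
yellow ((5.310581207275391, -0.013921737670898438), (55.31733703613281, 58.23419952392578), 89.87968444824219) 572
wrist1.npz foot 1191 (array([ 0.46050714, -0.03238439]), (66.40355682373047, 51.62914276123047), 23.63906478881836)
  fin top 364 (array([ 0.42553461, -0.08641583]), (158.75796508789062, 31.324398040771484), 59.67397689819336) [ 0.45183649 -0.04327197  0.07909265] 0.45119305358893796
scene0.npz foot 267 (array([ 0.44317398, -0.03638202]), (85.32332611083984, 53.26313781738281), 23.483970642089844)
  fin top 57 (array([ 0.84721667, -0.02277348]), (822.0655517578125, 19.954397201538086), 1.1687941551208496) [ 0.52848387 -0.0299699   0.15390394] 1.1761788453100932
side0.npz foot 197 (array([ 0.45406873, -0.00729942]), (63.87078857421875, 112.77995300292969), 2.872947931289673)
  fin top 91 (array([ 0.39089081, -0.51101266]), (993.9866943359375, 39.69110107421875), 82.42138671875) [ 0.44881846 -0.07777646  0.08435541] 0.7372503439652655
```

View pics/w1c.png

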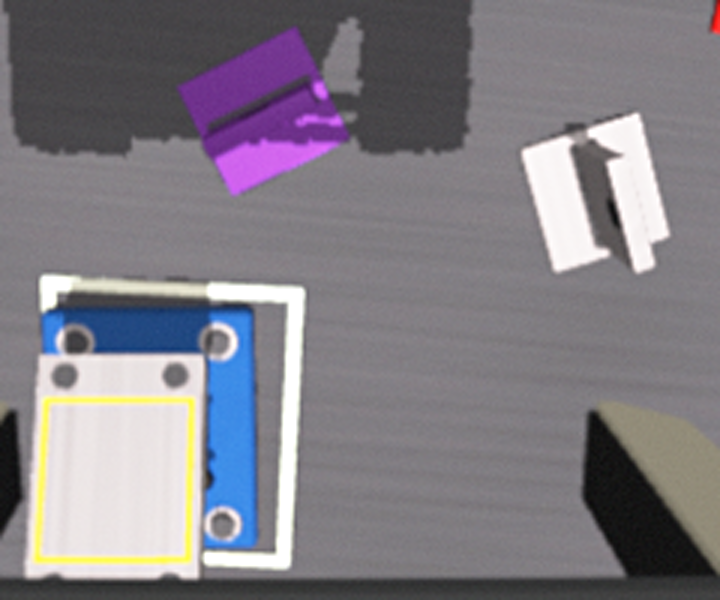

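Request:
carry_out --pt "0.15 -0.1 -0.15 0" --pt "0.3 -0.2 -0.3 0" --pt "0.487 -0.283 -0.45 0" --pt "0.487 -0.283 -0.6 0" --pt "0.487 -0.283 -0.6 0" --pt "0.487 -0.283 -0.6 0" --pt "0.487 -0.283 -0.6 0"

```text
t: 3.03
eef_pos: [0.5636, -0.2118, 0.1648]
orientation: [[-0.001, -0.094, 0.996], [0.0, 0.996, 0.094], [-1.0, 0.001, -0.001]]
force: [0.5, -0.7, 0.4]
opening: 0.0932
```

```bash
python3 snap.py side:2 scene:2; python3 - <<'E'
from h import *
for n,r in(("side",(250,170,450,350)),("scene",(180,180,330,320))):
    im,d,p=load(n+"2.npz"); crop(im,*r,4,f"pics/{n}2c.png")
E
```

```text
3.0833 [ 0.56396124 -0.2120584   0.16580768] [0.46297744 0.31281232 0.10326341] 0.09294559372267681
```

View pics/scene2c.png

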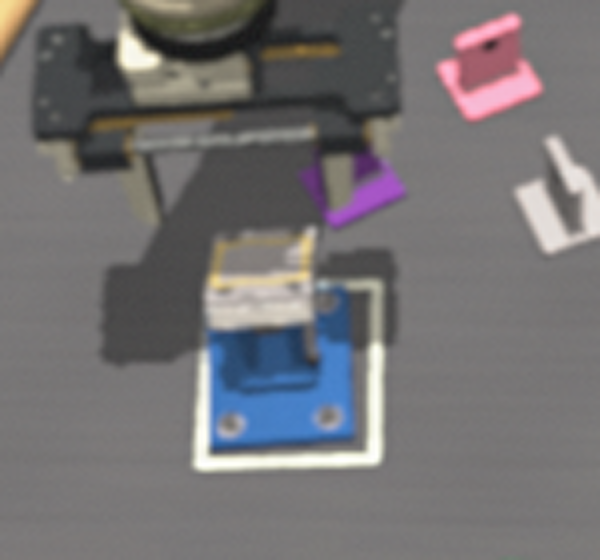

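View pics/side2c.png

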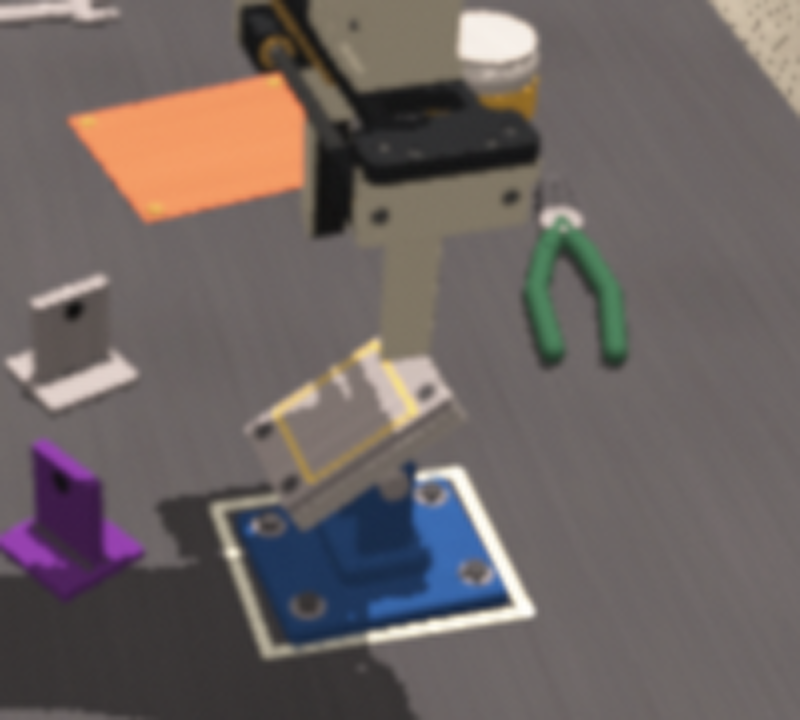

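Request:
carry_out --pt "0 0 -0.12 0" --pt "0 0 -0.24 0" --pt "0 0 -0.36 0" --pt "0 0 -0.43 0" --pt "0 0 -0.47 0" --pt "0 0 -0.47 0" --pt "0 0 -0.47 0"

```text
t: 3.72
eef_pos: [0.5645, -0.2129, 0.0718]
orientation: [[0.002, -0.093, 0.996], [-0.0, 0.996, 0.093], [-1.0, -0.001, 0.002]]
force: [1.0, -0.2, 0.4]
opening: 0.0931
```

Request:
carry_out --pt "0 0 0 0" --pt "0 0 0 0" --pt "0 0 0 0" --pt "0 0 0 0" --pt "0 0 0 0" --pt "0 0 0 0" --pt "0 0 0 0" --pt "0 0 0 0" --hand 1 --grip_force 25

```text
t: 4.38
eef_pos: [0.5639, -0.212, 0.0706]
orientation: [[-0.0, -0.094, 0.996], [0.001, 0.996, 0.094], [-1.0, 0.001, -0.0]]
force: [-1.0, 4.7, 6.4]
opening: 0.0598
```

```bash
python3 snap.py side:3 scene:3; python3 - <<'E'
from h import *
print(status.sense())
for n,r in(("side",(250,170,450,350)),("scene",(180,180,330,320))):
    im,d,p=load(n+"3.npz"); crop(im,*r,4,f"pics/{n}3c.png")
E
```

```text
4.4333 [ 0.56394817 -0.21202204  0.07056999] [-1.31904752  4.52014181  5.04126191] 0.05989853023911815
{'t': 4.4833, 'joint_positions': array([ 0.22167154,  0.64963622,  0.06616384,  2.00307782, -0.08634052,
        0.4919546 ,  2.0151462 ]), 'dq': array([ 0.00061507, -0.00062506, -0.00104441, -0.00097167, -0.00022098,
        0.00021647, -0.00096701]), 'effort': array([ 2.19400048e+00, -6.62480950e+01,  4.81584281e+00, -1.50828463e+01,
        4.72800527e-01, -7.31944162e-01, -2.24784185e-02]), 'eef_pos': array([ 0.56392741, -0.21205444,  0.07055835]), 'orientation': array([[-2.50695189e-04, -9.36634596e-02,  9.95603884e-01],
       [ 8.39081502e-04,  9.95603545e-01,  9.36636390e-02],
       [-9.99999617e-01,  8.58873826e-04, -1.71001742e-04]]), 'force': array([-1.77283013,  4.0826137 ,  6.09372139]), 'wrist_torque': array([0.77700347, 0.28165111, 0.01992941]), 'opening': 0.05979313444775023}
```

View pics/scene3c.png

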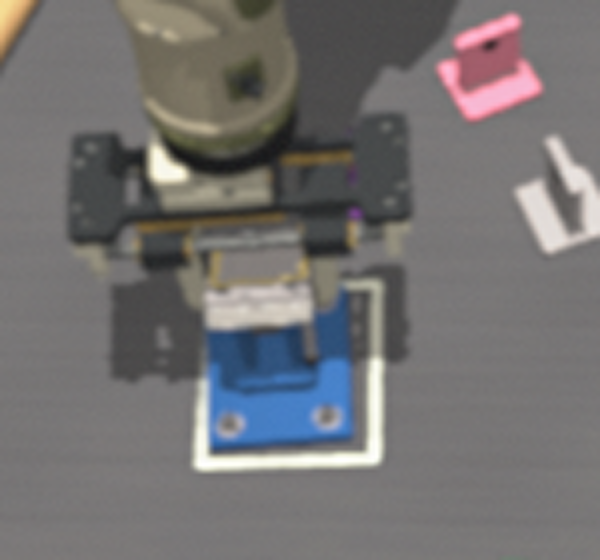

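View pics/side3c.png

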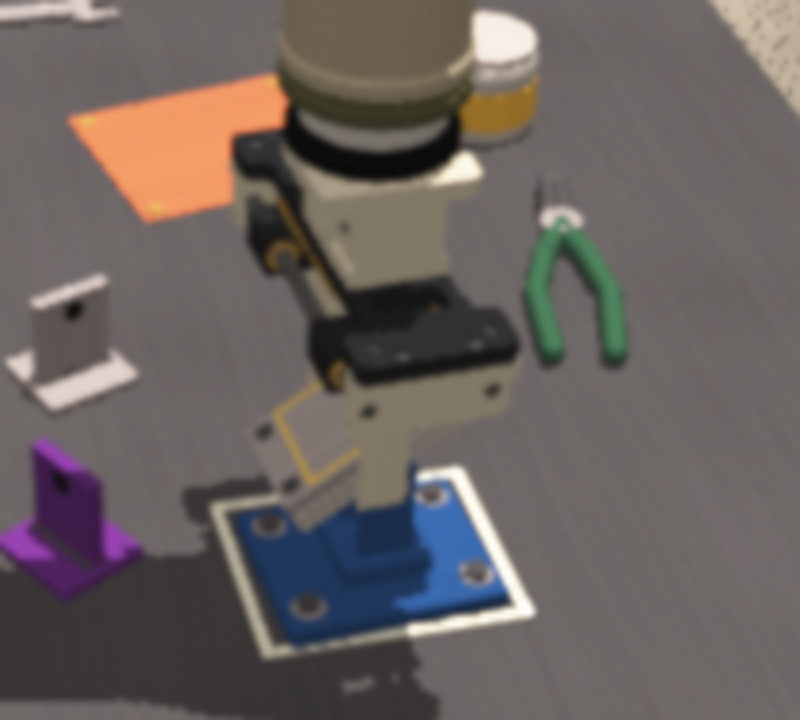

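```bash
cat > m2.py <<'E'
from h import *
def base(f,roi,yaw,o):
    im,d,p=load(f); h=cv2.cvtColor(im,cv2.COLOR_BGR2HSV)
    x0,y0,x1,y1=roi; m=np.zeros(d.shape,bool); m[y0:y1,x0:x1]=(cv2.inRange(h,(98,110,30),(125,255,255))>0)[y0:y1,x0:x1]
    m=blob(m); v,u=np.nonzero(m); P=pts(p,np.c_[u,v],d); k=(d[v,u]>0)&(abs(P[:,2]-.012)<.005)
    Q=onz(p,np.c_[u,v][k],.012)[:,:2]-o; c,s=np.cos(np.radians(yaw)),np.sin(np.radians(yaw))
    a=Q@[c,s];b=Q@[-s,c]
    print(f,"x' range",a.min(),a.max(),"y'",b.min(),b.max(),k.sum(),"rect",rect(Q+o))
if __name__=="__main__":
    o=np.array([.5639,-.2120])
    base("scene0.npz",(222,230,282,300),5.38,o); base("side0.npz",(300,270,385,335),5.38,o); base("wrist1.npz",(225,235,310,334),5.38,o)
    base("scene3.npz",(222,230,282,300),5.38,o); base("side3.npz",(300,270,385,335),5.38,o)
E
python3 m2.py
```

```text
scene0.npz x' range -0.03638565351274603 0.07118096770117584 y' -0.039604605332548316 0.04760685882363202 606 rect (array([ 0.58172974, -0.20551004]), (106.68498229980469, 86.75281524658203), 7.527915000915527)
side0.npz x' range -0.044739648413151575 0.06528718998603483 y' -0.04940429177659826 0.042928452454833115 1021 rect (array([ 0.57429932, -0.21509785]), (109.71446228027344, 92.36470031738281), 4.423700332641602)
wrist1.npz x' range -0.044044265775385526 0.06495259809144195 y' -0.044848481433325926 0.04497523333060516 1707 rect (array([ 0.57432501, -0.21092427]), (109.07373809814453, 89.67070007324219), 5.549376964569092)
scene3.npz x' range -0.03018874385227058 0.07118096770117584 y' -0.039604605332548316 0.047166930038666434 599 rect (array([ 0.58450079, -0.2061154 ]), (100.62979888916016, 86.64088439941406), 6.712789535522461)
side3.npz x' range -0.044739648413151575 0.06528718998603483 y' -0.050326899216295067 0.042928452454833115 1013 rect (array([ 0.5742597 , -0.21537263]), (109.83586120605469, 92.90644836425781), 4.423700332641602)
```

Request:
carry_out --pt "0.0 0.03 0 0" --pt "0.01 0.08 0 0" --pt "0.02 0.15 0 0" --pt "0.03 0.22 0 0" --pt "0.04 0.29 0 0" --pt "0.05 0.36 0 0" --pt "0.05 0.43 0 0" --pt "0.05 0.5 0 0" --pt "0.05 0.57 0 0" --pt "0.05 0.64 0 0" --pt "0.05 0.71 0 0" --pt "0.05 0.78 0 0" --pt "0.05 0.85 0 0" --pt "0.05 0.92 0 0" --pt "0.05 0.97 0 0" --pt "0.05 1.0 0 0" --hand 1 --grip_force 40

```text
t: 5.82
eef_pos: [0.5744, -0.0131, 0.0705]
orientation: [[0.001, -0.093, 0.996], [-0.001, 0.996, 0.093], [-1.0, -0.001, 0.001]]
force: [0.3, -6.6, 3.4]
opening: 0.0599
```

```bash
python3 snap.py side:4 scene:4; python3 - <<'E'
from h import *
from m2 import base
s=status.sense(); print(s['eef_pos'],s['force'],s['wrist_torque'])
im,d,p=load("side4.npz"); crop(im,250,130,450,300,4,"pics/side4c.png")
im,d,p=load("scene4.npz"); crop(im,240,180,400,320,4,"pics/scene4c.png")
E
```

```text
5.8667 [ 0.57433418 -0.01202836  0.07051745] [-0.09012214 -0.64876735  3.10746064] 0.059775255271008125
[ 0.57435856 -0.01206049  0.07050838] [-0.02239484  1.3726371   3.32071402] [-0.09390319  0.002608   -0.13913367]
```

View pics/side4c.png

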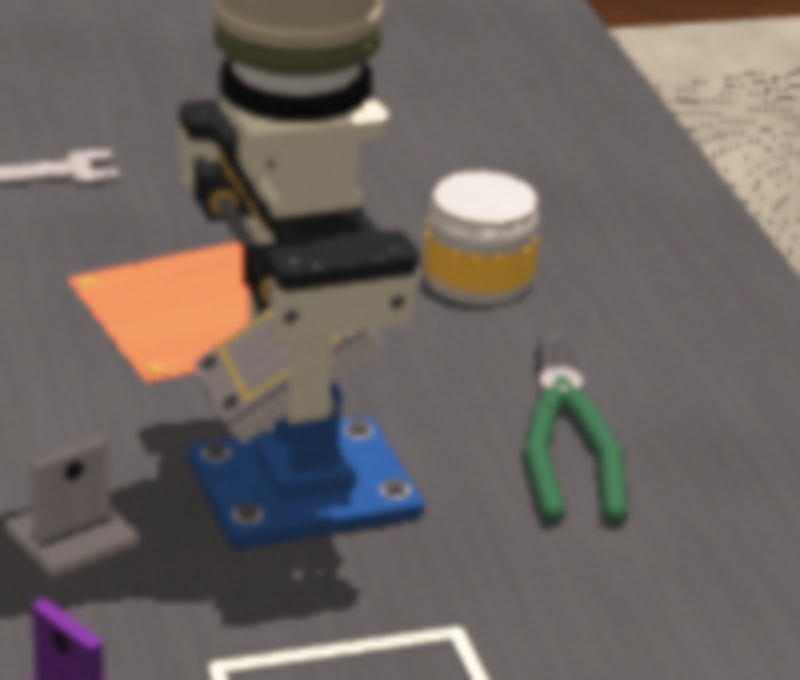

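View pics/scene4c.png

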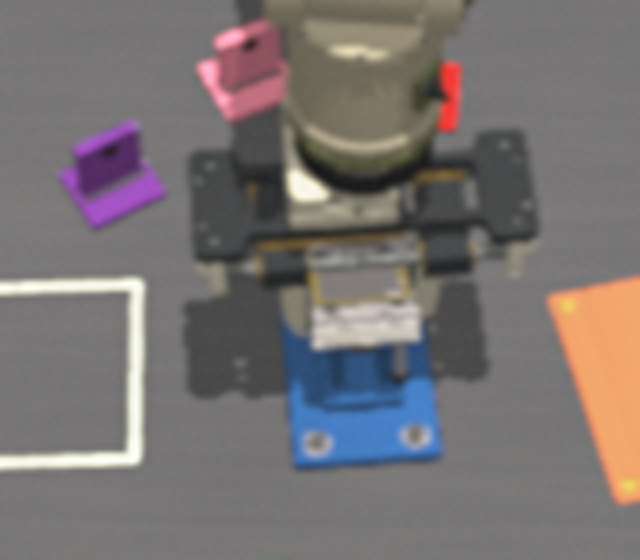

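Request:
carry_out --pt "0.0 0.03 0 0" --pt "0.0 0.08 0 0" --pt "0.0 0.15 0 0" --pt "0.0 0.22 0 0.002" --pt "0.0 0.29 0 0.004" --pt "0.0 0.36 0 0.006" --pt "-0.005 0.43 0 0.008" --pt "-0.01 0.5 0 0.01" --pt "-0.015 0.57 0 0.012" --pt "-0.02 0.64 0 0.014" --pt "-0.025 0.71 0 0.016" --pt "-0.03 0.78 0 0.018" --pt "-0.035 0.85 0 0.02" --pt "-0.04 0.92 0 0.022" --pt "-0.041 0.97 0 0.0226" --pt "-0.041 1.0 0 0.0226" --pt "-0.041 1.0 0 0.0226" --pt "-0.041 1.0 0 0.0226"

```text
t: 7.42
eef_pos: [0.5659, 0.1871, 0.0705]
orientation: [[0.0, -0.233, 0.973], [-0.0, 0.973, 0.233], [-1.0, -0.0, 0.0]]
force: [-0.4, -1.0, 5.4]
opening: 0.0596
```

```bash
python3 snap.py side:5 scene:5; python3 - <<'E'
from h import *
from m2 import base
s=status.sense(); print(s['eef_pos'],s['force'],s['wrist_torque'],s['orientation'][:,1])
im,d,p=load("side5.npz"); crop(im,250,130,450,270,4,"pics/side5c.png")
im,d,p=load("scene5.npz"); crop(im,340,200,500,340,4,"pics/scene5c.png")
o=np.array([.5763,.1917])
base("scene5.npz",(350,220,460,320),13.5,o); base("side5.npz",(250,170,360,240),13.5,o)
E
```

```text
7.4667 [0.56586108 0.18712195 0.07052432] [ 1.00951199 -0.63117065  4.20648153] 0.05941982221189069
[0.56588197 0.18711932 0.07051906] [-0.2546713  -0.20671713  4.97166164] [-0.48627693 -0.065649   -0.06380168] [-2.32685174e-01  9.72552104e-01  1.22730685e-04]
scene5.npz x' range -0.04590057325273359 0.05800470729426588 y' -0.04500444274819972 0.04106589847266415 557 rect (array([0.58302448, 0.1912644 ]), (103.5798110961914, 86.01337432861328), 12.719568252563477)
side5.npz x' range -0.05529824517026271 0.0520954144493687 y' -0.05444803173313843 0.0360077760160351 481 rect (array([0.57689368, 0.18235725]), (107.3597640991211, 90.48036193847656), 13.534669876098633)
```

View pics/side5c.png

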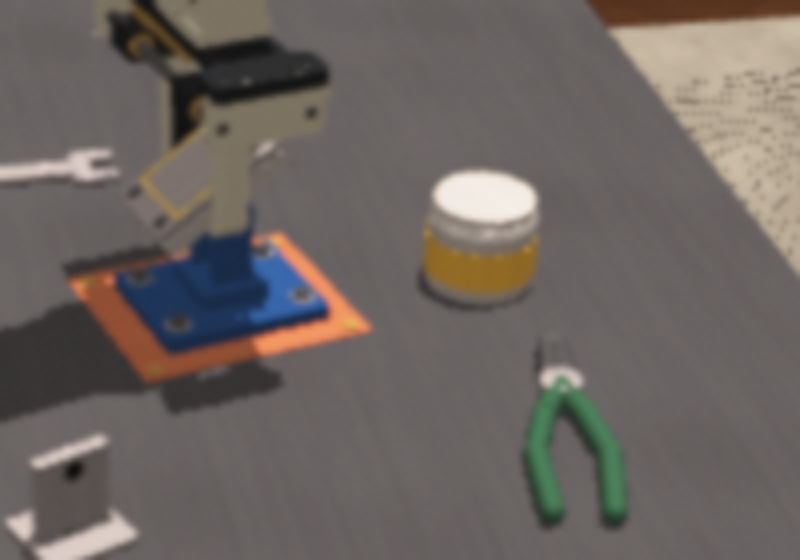

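View pics/scene5c.png

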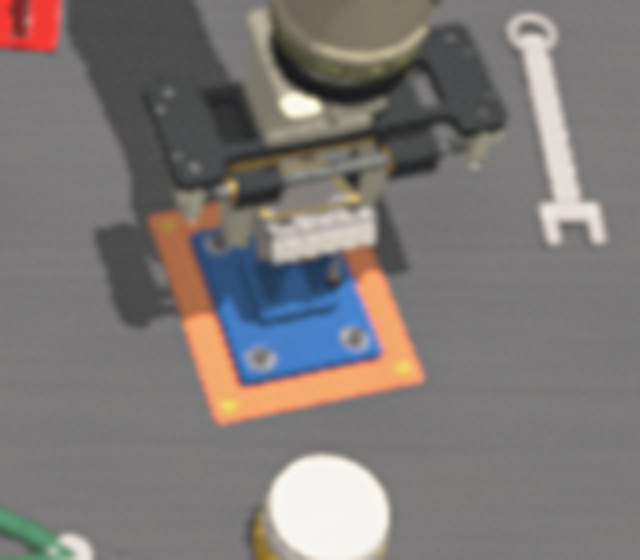

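Request:
carry_out --pt "0.002 0.011 0 0" --pt "0.002 0.011 0 0" --pt "0.002 0.011 0 0"

```text
t: 7.77
eef_pos: [0.5659, 0.1875, 0.0705]
orientation: [[-0.001, -0.231, 0.973], [-0.002, 0.973, 0.231], [-1.0, -0.001, -0.001]]
force: [-1.6, -5.8, 7.7]
opening: 0.0595
```

Request:
carry_out --pt "0 0 0 0" --pt "0 0 0 0" --pt "0 0 0 0" --pt "0 0 0 0" --pt "0 0 0 0" --pt "0 0 0 0" --hand -1

```text
t: 8.27
eef_pos: [0.5661, 0.1895, 0.0702]
orientation: [[-0.0, -0.233, 0.972], [0.0, 0.972, 0.233], [-1.0, 0.0, -0.0]]
force: [-0.8, 0.7, -0.8]
opening: 0.0918
```

Request:
carry_out --pt "0 0 0.1 0" --pt "0 0 0.3 0" --pt "0 0 0.5 0" --pt "-0.15 -0.03 0.7 0" --pt "-0.3 -0.06 0.85 0" --pt "-0.45 -0.1 1 0" --pt "-0.5 -0.1 1 0" --pt "-0.5 -0.1 1 0" --pt "-0.5 -0.1 1 0" --pt "-0.5 -0.1 1 0" --pt "-0.5 -0.1 1 0"

```text
t: 9.18
eef_pos: [0.4668, 0.1695, 0.2695]
orientation: [[-0.001, -0.233, 0.973], [-0.001, 0.973, 0.233], [-1.0, -0.0, -0.001]]
force: [-0.2, 0.0, 0.2]
opening: 0.0925
```

```bash
python3 snap.py wrist:6 scene:6 side:6
```

```text
9.2833 [0.46667285 0.16931695 0.26937301] [-0.14622891 -0.3813596   0.17743287] 0.0927748078859561
```

View pics/wrist6.png

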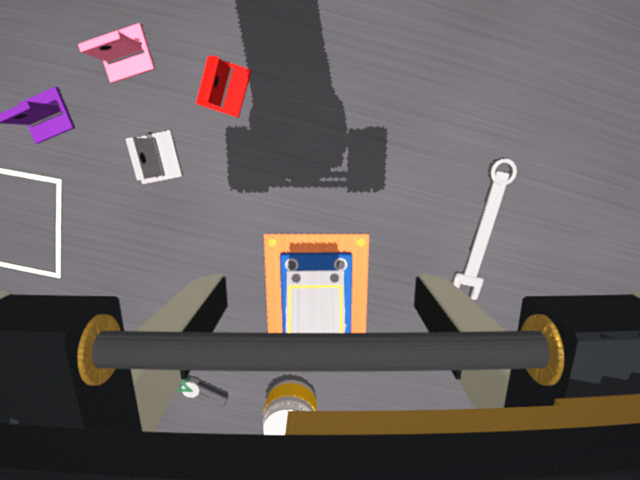

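```bash
cat > m3.py <<'E'
from h import *
from pos import face
def meas(f,roi,yaw=13.5,o=(.5763,.1917)):
    im,d,p=load(f); h=cv2.cvtColor(im,cv2.COLOR_BGR2HSV); x0,y0,x1,y1=roi; S=np.s_[y0:y1,x0:x1]
    c,s=np.cos(np.radians(yaw)),np.sin(np.radians(yaw)); o=np.array(o)
    for nm,lo,hi,z in(("pad",(3,120,60),(18,255,255),0),("base",(98,110,30),(125,255,255),.012)):
        m=np.zeros(d.shape,bool); m[S]=(cv2.inRange(h,lo,hi)>0)[S]; m=blob(m); v,u=np.nonzero(m)
        if nm=="base":
            P=pts(p,np.c_[u,v],d); k=(d[v,u]>0)&(abs(P[:,2]-.012)<.004); u,v=u[k],v[k]
        Q=onz(p,np.c_[u,v],z)[:,:2]-o; a=Q@[c,s];b=Q@[-s,c]
        print(f,nm,"x'",np.round([a.min()*1e3,a.max()*1e3],1),"y'",np.round([b.min()*1e3,b.max()*1e3],1),"rect",rect(Q+o))
        # edge lines: for left/right edges by y' extreme per x' bin
        bins=np.arange(-.07,.07,.004); L=[];R=[]
        for t in bins:
            k=(a>=t)&(a<t+.004)
            if k.sum()>5: L.append((t,b[k].min()));R.append((t,b[k].max()))
        for n_,E in(("lo",L),("hi",R)):
            E=np.array(E); 
            if len(E)<5: continue
            med=np.median(E[:,1]);kk=abs(E[:,1]-med)<.004; q=np.polyfit(E[kk,0],E[kk,1],1); print("    y'",n_,"edge",round(med*1e3,1),"slope deg",round(np.degrees(q[0]),2),kk.sum())
if __name__=="__main__":
    meas("wrist6.npz",(255,225,380,334)); meas("scene6.npz",(370,230,460,312)); meas("side6.npz",(255,180,350,235))
    for f,r in(("wrist6.npz",(270,260,360,334)),("scene6.npz",(370,220,440,290)),("side6.npz",(265,160,340,230))):
        q=face(f,r); print(f,[ (k,q[k]) for k in("tilt","yaw","c","rect","N")])
    for n,r in(("scene",(360,230,460,312)),("side",(255,160,350,230))):
        im,_,_=load(n+"6.npz"); crop(im,*r,7,f"pics/{n}6c.png")
E
python3 m3.py
```

```text
wrist6.npz pad x' [-75.6  60.8] y' [-68.7  62.8] rect (array([0.56976599, 0.1870755 ]), (136.39511108398438, 131.46275329589844), 13.500899314880371)
    y' lo edge -68.0 slope deg 0.02 33
    y' hi edge 62.1 slope deg 0.0 33
wrist6.npz base x' [-54.6  52.6] y' [-46.9  40.9] rect (array([0.57602948, 0.18857185]), (107.21505737304688, 87.80557250976562), 13.500459671020508)
    y' lo edge -46.0 slope deg -0.2 28
    y' hi edge 40.1 slope deg 0.64 28
scene6.npz pad x' [-75.1  75.5] y' [-65.2  65.2] rect (array([0.57649048, 0.19176392]), (150.65524291992188, 130.35333251953125), 13.43231201171875)
    y' lo edge -64.4 slope deg -0.24 35
    y' hi edge 63.7 slope deg 0.09 23
scene6.npz base x' [-47.1  58.3] y' [-44.6  40.7] rect (array([0.58206311, 0.19089081]), (105.21248626708984, 85.46975708007812), 13.892852783203125)
    y' lo edge -43.4 slope deg -0.09 26
    y' hi edge 38.7 slope deg -0.83 15
side6.npz pad x' [-75.7  76.4] y' [-66.4  66.5] rect (array([0.57653589, 0.19163837]), (152.10208129882812, 132.55934143066406), 13.146506309509277)
    y' lo edge -64.5 slope deg 0.05 35
   
[... 378 characters left out ...]
 0.18218691, 0.09269071])), ('rect', ((-0.8625583648681641, -0.07806396484375), (60.15674591064453, 64.11318969726562), 89.87012481689453)), ('N', 3624)]
scene6.npz [('tilt', np.float64(0.552815404724257)), ('yaw', np.float64(13.952158858336148)), ('c', array([0.56286124, 0.18828728, 0.09946048])), ('rect', ((-1.7227058410644531, -0.16951942443847656), (61.47476577758789, 95.7044448852539), 89.27313232421875)), ('N', 421)]
side6.npz [('tilt', np.float64(0.5693221545898797)), ('yaw', np.float64(14.194966573419322)), ('c', array([0.55989122, 0.18504431, 0.09812492])), ('rect', ((1.7861976623535156, 2.0502262115478516), (89.07673645019531, 65.46012878417969), 0.015734104439616203)), ('N', 424)]
```

View pics/scene6c.png

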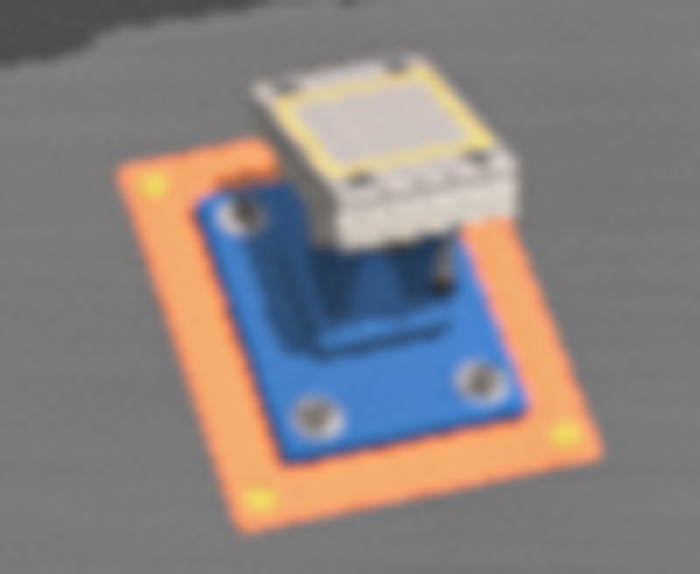

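View pics/side6c.png

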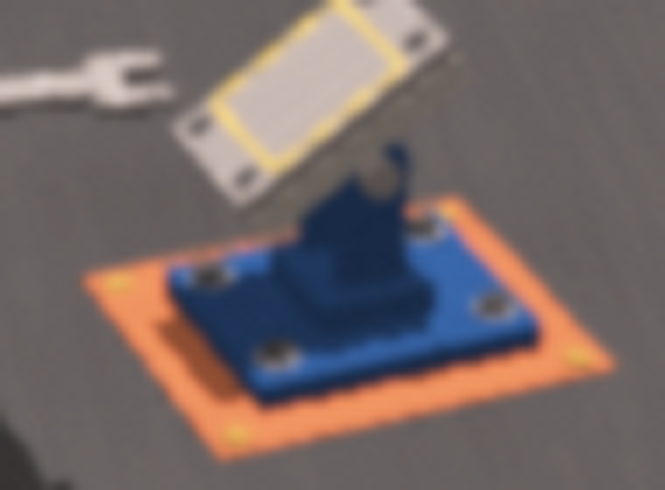

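```bash
python3 - <<'E'
from h import *
o=np.array([.5763,.1917]); y=np.radians(13.5); A=np.array([[np.cos(y),np.sin(y)],[-np.sin(y),np.cos(y)]])
def g(f,off,pp,z):
    im,d,p=load(f); uv=(np.array(pp)+.5)/7-.5+np.array(off); return ((onz(p,uv,z)[:,:2]-o)@A.T*1000)
def show(n,f,off,pp,z):
    q=g(f,off,pp,z); print(n,np.round(q,1).tolist(),"mid",np.round(q.mean(0),1))
show("scene base diag","scene6.npz",(360,230),[(241,213),(483,381)],.013)
show("scene base FL","scene6.npz",(360,230),[(316,416)],.013)
show("scene pad diag","scene6.npz",(360,230),[(155,186),(565,434)],0)
show("side base","side6.npz",(255,160),[(208,275),(275,353),(420,227),(492,305)],.013)
show("side pad","side6.npz",(255,160),[(118,282),(452,208),(578,354),(237,432)],0)
# refined wrist screws
im,d,p=load("wrist6.npz"); crop(im,255,225,380,335,5,"pics/w6c.png")
E
```

```text
scene base diag [[-39.7, -30.8], [44.4, 30.6]] mid [ 2.3 -0.1]
scene base FL [[44.6, -30.0]] mid [ 44.6 -30. ]
scene pad diag [[-65.0, -54.0], [64.3, 55.8]] mid [-0.3  0.9]
side base [[-40.8, 28.9], [-39.7, -29.2], [43.4, 30.6], [43.5, -29.5]] mid [1.6 0.2]
side pad [[-64.3, 57.5], [70.3, 59.4], [66.7, -52.2], [-63.6, -51.9]] mid [2.3 3.2]
```

View pics/w6c.png

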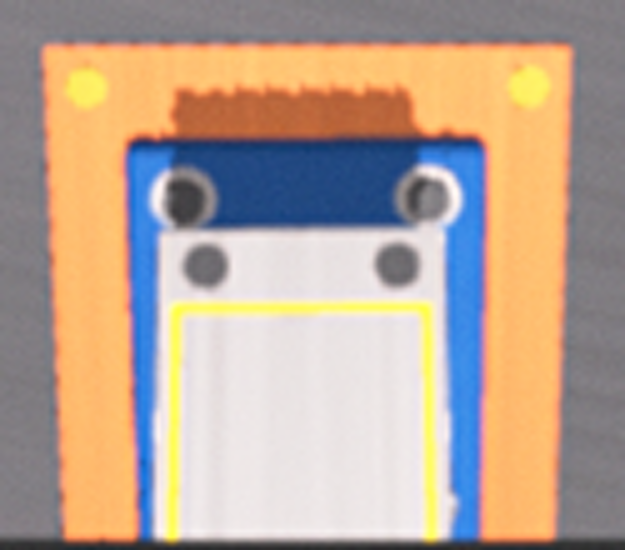

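Request:
carry_out --pt "-0.02 -0.2 0.02 0.006" --pt "-0.04 -0.4 0.04 0.012" --pt "-0.06 -0.6 0.05 0.018" --pt "-0.08 -0.8 0.05 0.026" --pt "-0.1 -1 0.05 0.026" --pt "-0.1 -1 0.05 0.026" --pt "-0.1 -1 0.05 0.026" --pt "-0.1 -1 0.05 0.026"

```text
t: 10.0
eef_pos: [0.4465, -0.0304, 0.28]
orientation: [[-0.001, -0.387, 0.922], [0.0, 0.922, 0.387], [-1.0, 0.0, -0.0]]
force: [-0.1, 0.5, 0.2]
opening: 0.0931
```

```bash
python3 snap.py wrist:7
```

```text
10.0 [ 0.44646062 -0.03041182  0.28000996] [-0.09204196  0.46193573  0.24829999] 0.09311090503172152
```

View pics/wrist7.png

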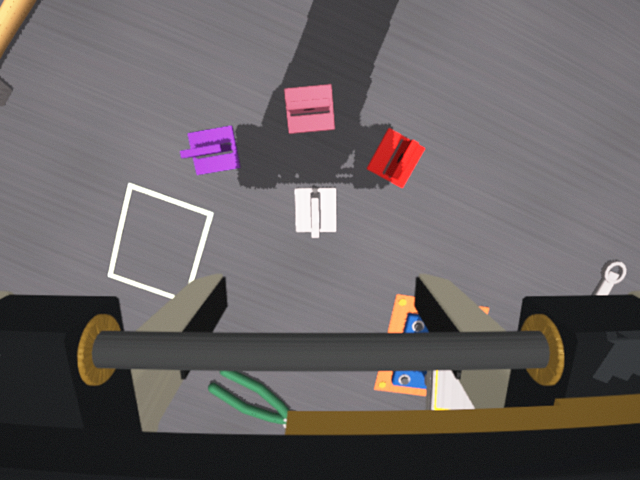

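```bash
cat > m4.py <<'E'
from h import *
im,d,p=load("wrist7.npz"); crop(im,270,170,365,250,7,"pics/w7c.png")
h=cv2.cvtColor(im,cv2.COLOR_BGR2HSV); m=np.zeros(d.shape,bool); S=np.s_[180:242,285:350]
m[S]=((h[...,2]>140)&(h[...,1]<45))[S]; m=blob(m); v,u=np.nonzero(m)
P=pts(p,np.c_[u,v],d); ok=d[v,u]>0
k=ok&(P[:,2]<.015); Q=onz(p,np.c_[u,v][k],.006); print("foot",rect(Q[:,:2]),k.sum())
k=ok&(P[:,2]>.048)&(P[:,2]<.07); Q=onz(p,np.c_[u,v][k],.056); print("fintop",rect(Q[:,:2]),k.sum())
s=status.sense();print(s['eef_pos'],np.degrees(np.arctan2(*s['orientation'][[1,0],1]))-90)
E
python3 m4.py
```

```text
foot (array([ 0.45890384, -0.03353787]), (64.0150375366211, 51.53830337524414), 23.37828826904297) 1601
fintop (array([ 0.45515244, -0.03512338]), (42.40092849731445, 7.680342197418213), 22.69942855834961) 288
[ 0.44655285 -0.02968177  0.28000772] 22.878526118112305
```

View pics/w7c.png

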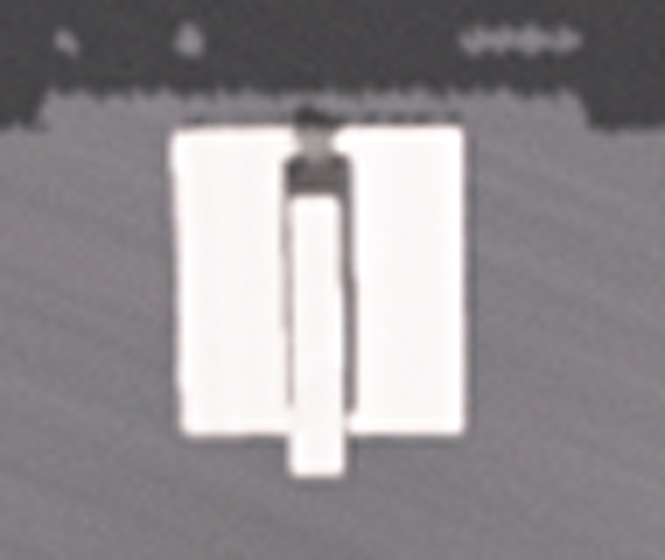

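Request:
carry_out --pt "0.02 -0.01 -0.2 0" --pt "0.042 -0.028 -0.4 0" --pt "0.042 -0.028 -0.6 0" --pt "0.042 -0.028 -0.8 0" --pt "0.042 -0.028 -0.8 0" --pt "0.042 -0.028 -0.8 0" --pt "0.042 -0.028 -0.8 0"

```text
t: 10.63
eef_pos: [0.4553, -0.0356, 0.1216]
orientation: [[0.001, -0.389, 0.921], [0.0, 0.921, 0.389], [-1.0, 0.0, 0.001]]
force: [0.3, -0.6, -0.4]
opening: 0.0929
```

```bash
python3 snap.py side:8 scene:8; python3 - <<'E'
from h import *
for n,r in(("side",(190,190,350,310)),("scene",(240,160,400,280))):
    im,d,p=load(n+"8.npz"); crop(im,*r,5,f"pics/{n}8c.png")
E
```

```text
10.6833 [ 0.45575513 -0.03570995  0.12228018] [ 0.41009666 -0.89295927 -0.23547526] 0.09281816123257194
```

View pics/side8c.png

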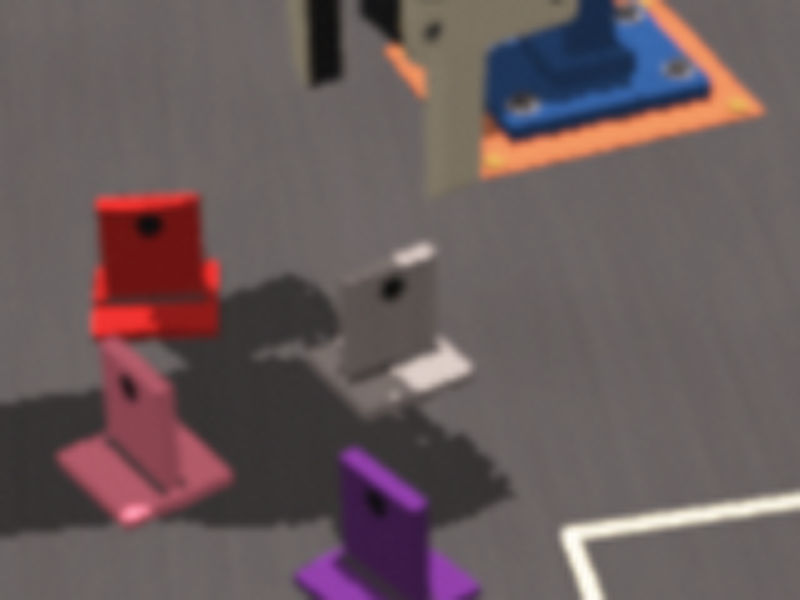

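View pics/scene8c.png

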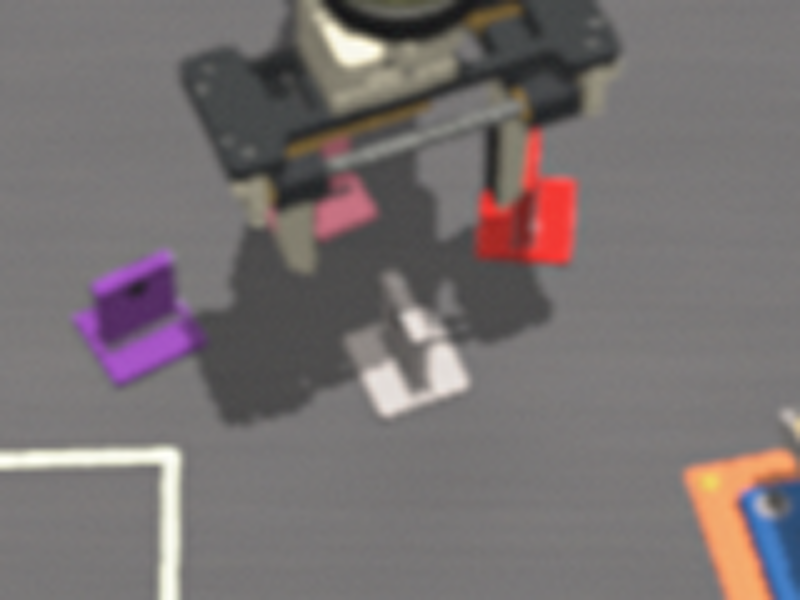

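```bash
python3 - <<'E'
from h import *
im,d,p=load("scene0.npz"); h=cv2.cvtColor(im,cv2.COLOR_BGR2HSV); g=np.array([.4555,-.0356]); y=np.radians(22.9)
for n,lo,hi in(("red",(0,150,90),(4,255,255)),("purple",(130,80,40),(150,255,255)),("pink",(165,40,90),(179,200,255))):
    m=np.zeros(d.shape,bool); m[170:240,240:370]=(cv2.inRange(h,lo,hi)>0)[170:240,240:370]; m=blob(m)
    v,u=np.nonzero(m); P=pts(p,np.c_[u,v],d); P=P[d[v,u]>0]; Q=P[:,:2]-g
    a=Q@[np.cos(y),np.sin(y)]; b=Q@[-np.sin(y),np.cos(y)]; print(n,len(P),"x'",a.min(),a.max(),"y'",b.min(),b.max())
E
```

```text
red 318 x' -0.10199229633818273 -0.026026958888129222 y' 0.06655251556727108 0.13081701296597772
purple 400 x' -0.11931872651738688 -0.04002450857365846 y' -0.14757870071766402 -0.0889558019649433
pink 477 x' -0.17299032756319507 -0.0858913828761886 y' -0.034177201663107705 0.03970520998666881
```

Request:
carry_out --pt "0 0 -0.1 0" --pt "0 0 -0.2 0" --pt "0 0 -0.3 0" --pt "0 0 -0.4 0" --pt "0 0 -0.47 0" --pt "0 0 -0.535 0" --pt "0 0 -0.535 0" --pt "0 0 -0.535 0" --hand 0

```text
t: 11.4
eef_pos: [0.4556, -0.0361, 0.0147]
orientation: [[0.002, -0.388, 0.922], [0.0, 0.922, 0.388], [-1.0, -0.001, 0.002]]
force: [-0.6, -0.6, 0.2]
opening: 0.0474
```

Request:
carry_out --pt "0 0 0 0" --pt "0 0 0 0" --pt "0 0 0 0" --pt "0 0 0 0" --pt "0 0 0 0" --pt "0 0 0 0" --pt "0 0 0 0" --pt "0 0 0 0" --hand 1 --grip_force 12

```text
t: 12.07
eef_pos: [0.4544, -0.036, 0.0135]
orientation: [[-0.0, -0.388, 0.922], [0.0, 0.922, 0.388], [-1.0, 0.0, -0.0]]
force: [-0.8, 2.2, 6.4]
opening: 0.0082
```

```bash
python3 snap.py side:9; python3 - <<'E'
from h import *
s=status.sense(); print({k:s[k] for k in('eef_pos','force','wrist_torque','opening')},s['orientation'][:,1])
for n,r in(("side",(210,190,340,290)),):
    im,d,p=load(n+"9.npz"); crop(im,*r,6,f"pics/{n}9c.png")
E
```

```text
12.0667 [ 0.45443628 -0.03597097  0.01347108] [-0.78769554  2.24331265  6.37697932] 0.008219205662583409
{'eef_pos': array([ 0.45445415, -0.03596855,  0.01347884]), 'force': array([-1.07234468,  2.61108442,  5.26647759]), 'wrist_torque': array([0.52124485, 0.18945531, 0.00369719]), 'opening': 0.007764783447234574} [-3.88294718e-01  9.21535156e-01  4.09721149e-04]
```

View pics/side9c.png

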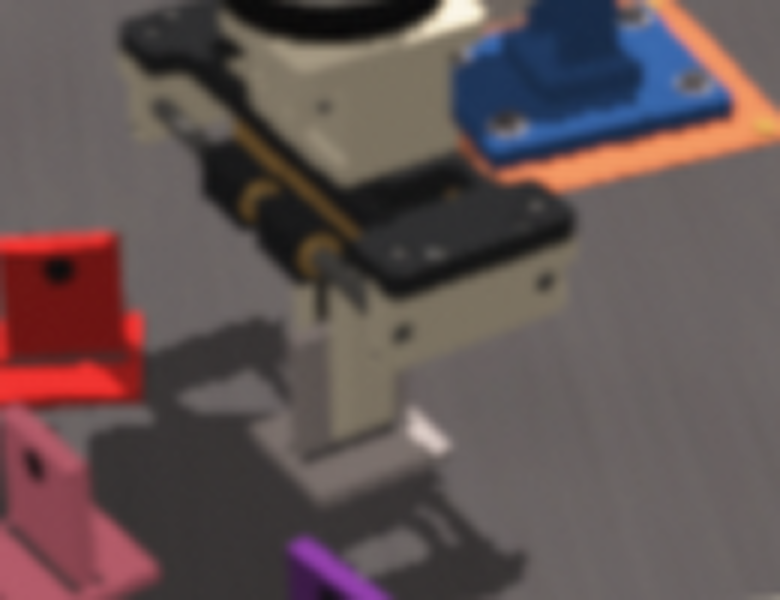

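Request:
carry_out --pt "-0.0144 -0.006 0.012 0" --pt "-0.0144 -0.006 0.012 0" --pt "-0.03 -0.0126 0.022 0" --pt "-0.03 -0.0126 0.022 0" --pt "-0.046 -0.0193 0.031 0" --pt "-0.046 -0.0193 0.031 0" --pt "-0.0627 -0.0264 0.038 0" --pt "-0.0627 -0.0264 0.038 0" --pt "-0.08 -0.0337 0.043 0" --pt "-0.08 -0.0337 0.043 0" --pt "-0.0973 -0.0409 0.0465 0" --pt "-0.0973 -0.0409 0.0465 0" --pt "-0.0973 -0.0409 0.0465 0"

```text
t: 13.2
eef_pos: [0.4351, -0.0445, 0.0227]
orientation: [[-0.0, -0.388, 0.922], [-0.0, 0.922, 0.388], [-1.0, -0.0, -0.0]]
force: [0.4, -0.6, -3.2]
opening: 0.0078
```

```bash
python3 snap.py side:10 scene:10; python3 - <<'E'
from h import *
s=status.sense(); print({k:s[k] for k in('eef_pos','force','wrist_torque','opening')},s['orientation'][:,1])
for n,r in(("side",(210,190,340,290)),("scene",(260,180,390,280))):
    im,d,p=load(n+"10.npz"); crop(im,*r,6,f"pics/{n}10c.png")
E
```

```text
13.25 [ 0.43524021 -0.04444389  0.0226362 ] [ 0.03514985  0.20393773 -3.54137408] 0.007778021625912224
{'eef_pos': array([ 0.43532654, -0.04441321,  0.02260449]), 'force': array([ 0.2783789 , -0.47503058, -3.00840857]), 'wrist_torque': array([ 0.03448073,  0.04343763, -0.01193745]), 'opening': 0.007991187262578733} [-3.87958147e-01  9.21676989e-01 -6.05495685e-05]
```

View pics/side10c.png

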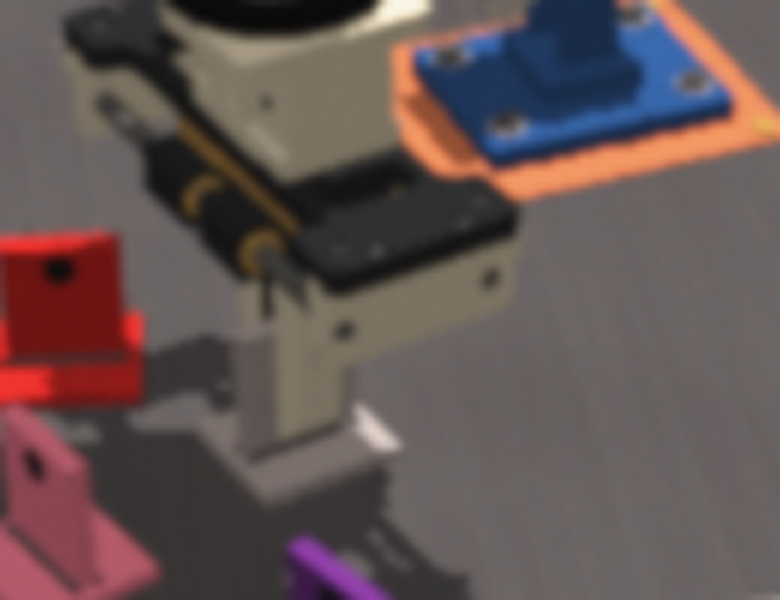

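View pics/scene10c.png

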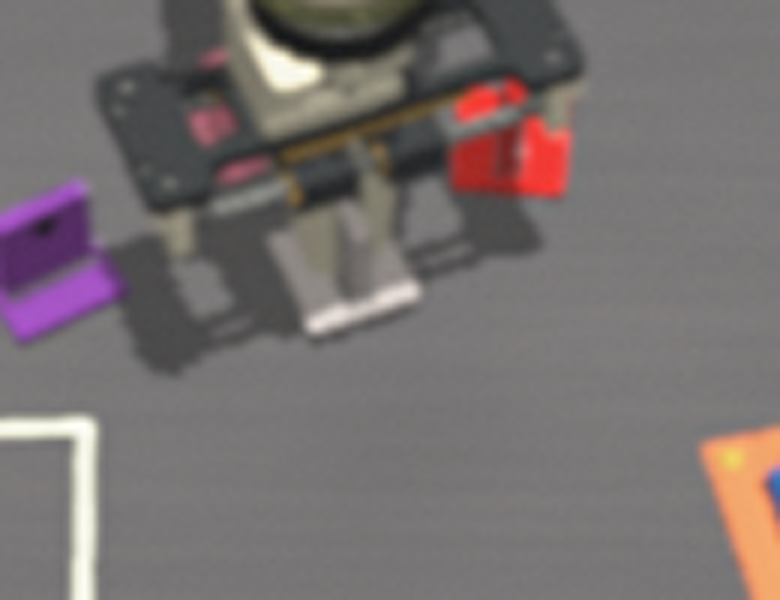

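```bash
cat > m5.py <<'E'
from h import *
def quad(f,roi,w):
    im,d,p=load(f); x0,y0,x1,y1=roi; c=cv2.resize(im[y0:y1,x0:x1],None,fx=8,fy=8,interpolation=cv2.INTER_CUBIC); h=cv2.cvtColor(c,cv2.COLOR_BGR2HSV)
    m=(cv2.inRange(h,(16,50,110),(35,255,255))>0); 
    m=blob(m); cs,_=cv2.findContours(m.astype(np.uint8),cv2.RETR_EXTERNAL,cv2.CHAIN_APPROX_NONE); hull=cv2.convexHull(max(cs,key=cv2.contourArea))
    for e in np.arange(.01,.2,.005):
        q=cv2.approxPolyDP(hull,e*cv2.arcLength(hull,True),True)
        if len(q)<=4: break
    q=q[:,0].astype(float); v=c.copy(); cv2.polylines(v,[q.astype(int)],True,(0,0,255),1); cv2.imwrite(w,v)
    return (q+.5)/8-.5+[x0,y0],p
qs=[quad("scene6.npz",(385,230,445,275),"pics/q1.png"),quad("side6.npz",(270,155,325,195),"pics/q2.png")]
def order(P): return P
def diag(q):
    L=lambda a,b:np.cross([*a,1],[*b,1]); x=np.cross(L(q[0],q[2]),L(q[1],q[3])); return x[:2]/x[2]
def tri(pa,ua,pb,ub):
    A=[]
    Ca,da=rays(pa,[ua]);Cb,db=rays(pb,[ub]); da=da[0];db=db[0]
    t=np.linalg.lstsq(np.c_[da,-db],Cb-Ca,rcond=None)[0]; a=Ca+t[0]*da;b=Cb+t[1]*db; return (a+b)/2,np.linalg.norm(a-b)
(q1,p1),(q2,p2)=qs; print(q1.round(1).tolist(),q2.round(1).tolist())
c,e=tri(p1,diag(q1),p2,diag(q2)); print("WF",c,"gap",e)
best=None
for r in range(4):
    for flip in(0,1):
        qq=np.roll(q2[::-1] if flip else q2,r,0); X=[tri(p1,a,p2,b) for a,b in zip(q1,qq)]; g=sum(x[1] for x in X)
        if best is None or g<best[0]: best=(g,np.array([x[0] for x in X]))
print(best[0]); X=best[1]; print(X.round(4).tolist()); print("mean",X.mean(0),"edges",np.linalg.norm(X-np.roll(X,1,0),axis=1))
n=np.linalg.svd(X-X.mean(0))[2][2]; n*=np.sign(n[2]); print("n",n,np.arccos(n[2]),np.degrees(np.arctan2(-n[1],-n[0])))
E
python3 m5.py
```

```text
[[430.1, 250.1], [406.3, 254.9], [398.4, 244.6], [420.7, 238.9]] [[303.1, 158.4], [312.9, 169.7], [293.1, 184.6], [284.2, 173.2]]
WF [0.56085034 0.18729334 0.0986221 ] gap 0.0012863813877777189
0.002803618354935709
[[0.5791, 0.2219, 0.1149], [0.592, 0.1664, 0.1122], [0.5432, 0.1556, 0.0821], [0.53, 0.2089, 0.086]]
mean [0.56108276 0.18819289 0.09879394] edges [0.05848627 0.05702357 0.05833362 0.05511196]
n [-0.47919427 -0.16677362  0.86171887] 0.532148638024277 19.189391384552252
```

View pics/q1.png

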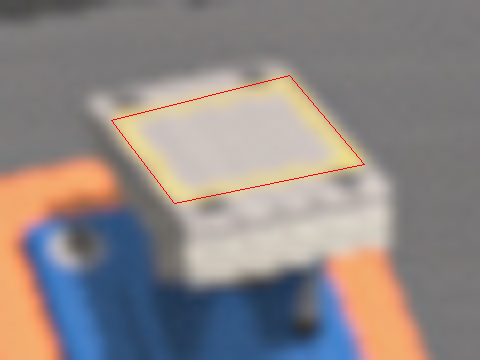

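View pics/q2.png

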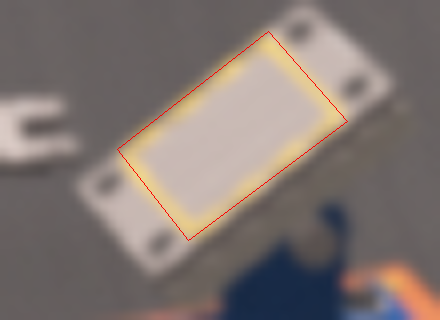

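Request:
carry_out --pt "0 0 0.1 0" --pt "0 0 0.25 0" --pt "0 0 0.4 0" --pt "0 0 0.55 0" --pt "0.05 0.05 0.7 -0.004" --pt "0.15 0.15 0.85 -0.008" --pt "0.25 0.3 0.85 -0.012" --pt "0.35 0.45 0.85 -0.018" --pt "0.45 0.6 0.85 -0.022" --pt "0.55 0.75 0.85 -0.026" --pt "0.6 0.88 0.85 -0.026" --pt "0.65 0.97 0.85 -0.026" --pt "0.65 0.97 0.85 -0.026" --pt "0.65 0.97 0.85 -0.026" --pt "0.65 0.97 0.85 -0.026" --grip_force 20

```text
t: 14.55
eef_pos: [0.5643, 0.1486, 0.1923]
orientation: [[-0.001, -0.233, 0.973], [-0.001, 0.973, 0.233], [-1.0, -0.001, -0.001]]
force: [0.0, -0.7, -2.9]
opening: 0.0082
```

```bash
python3 - <<'E'
from h import *
s=status.sense(); print({k:s[k] for k in('t','eef_pos','force','wrist_torque','opening')},np.degrees(np.arctan2(*s['orientation'][[1,0],1]))-90)
print((np.array([.5653,.189,.144])-s['eef_pos'])/.2)
E
```

```text
{'t': 14.55, 'eef_pos': array([0.56432888, 0.14859728, 0.19225613]), 'force': array([ 0.04744649, -0.74173497, -2.94366129]), 'wrist_torque': array([-0.05792953,  0.03587105,  0.00048302]), 'opening': 0.008174820915364757} 13.445694640773795
[ 0.0048556   0.20201359 -0.24128065]
```

Request:
carry_out --pt "0.005 0.1 0 0" --pt "0.005 0.2 0 0" --pt "0.005 0.202 -0.1 0" --pt "0.005 0.202 -0.2 0" --pt "0.005 0.202 -0.24 0" --pt "0.005 0.202 -0.24 0" --pt "0.005 0.202 -0.24 0"

```text
t: 15.13
eef_pos: [0.566, 0.1886, 0.1448]
orientation: [[-0.001, -0.231, 0.973], [-0.001, 0.973, 0.231], [-1.0, -0.0, -0.001]]
force: [0.8, -0.1, -2.4]
opening: 0.0079
```

```bash
cat > look.py <<'E'
from h import *
import sys,subprocess
t=sys.argv[1]; R={"side":(245,125,375,235),"scene":(350,200,470,300)}
for n in sys.argv[2:]:
    p=imaging.camera_params(n); im,d=imaging.capture(n); np.savez(f"{n}{t}.npz",im=im,d=d,**{k:np.array(v) for k,v in p.items()}); crop(im,*R[n],6,f"pics/{n}{t}c.png")
s=status.sense(); print({k:np.round(s[k],4) for k in('t','eef_pos','force','wrist_torque','opening')},np.degrees(np.arctan2(*s['orientation'][[1,0],1]))-90)
E
python3 look.py 11 side scene
```

```text
{'t': np.float64(15.2333), 'eef_pos': array([0.5667, 0.1893, 0.1457]), 'force': array([ 0.3075, -0.1299, -2.8056]), 'wrist_torque': array([ 0.0265, -0.0192,  0.0081]), 'opening': np.float64(0.0082)} 13.395521517297226
```

View pics/side11c.png

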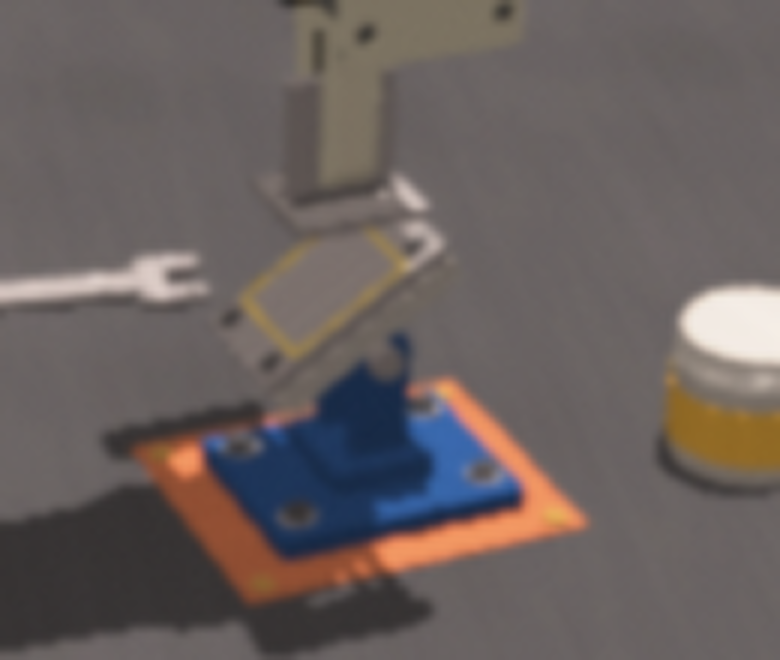

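View pics/scene11c.png

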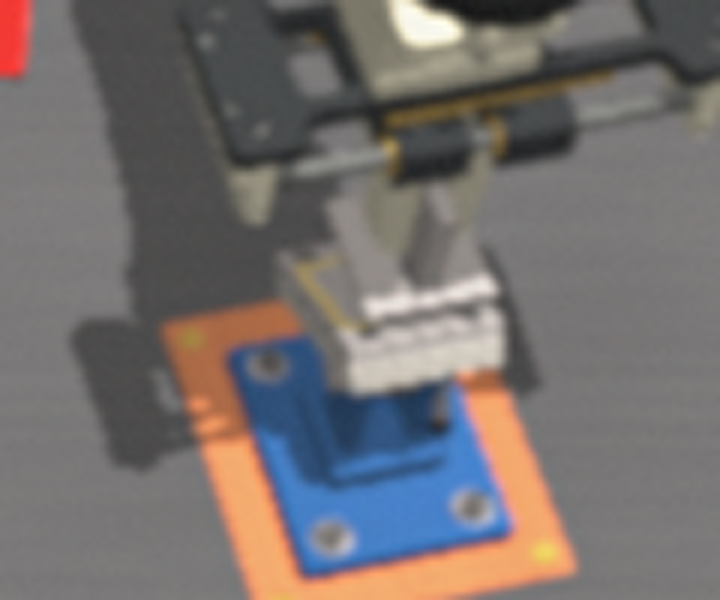

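Request:
carry_out --pt "0 0 -0.02 0" --pt "0 0 -0.04 0" --pt "0 0 -0.055 0" --pt "0 0 -0.055 0" --pt "0 0 -0.055 0" --grip_force 8

```text
t: 15.65
eef_pos: [0.5659, 0.1899, 0.1335]
orientation: [[-0.0, -0.233, 0.972], [-0.0, 0.972, 0.233], [-1.0, -0.0, -0.0]]
force: [-0.1, 0.5, -2.4]
opening: 0.008
```

Request:
carry_out --pt "0 0 -0.005 0" --pt "0 0 -0.01 0" --pt "0 0 -0.01 0"

```text
t: 15.9
eef_pos: [0.5657, 0.1898, 0.1319]
orientation: [[-0.001, -0.233, 0.973], [0.0, 0.973, 0.233], [-1.0, 0.0, -0.001]]
force: [-3.0, -1.9, 3.3]
opening: 0.0077
```

Request:
carry_out --pt "-0.008 -0.002 -0.005 0" --pt "-0.016 -0.004 -0.012 0" --pt "-0.024 -0.006 -0.019 0" --pt "-0.0316 -0.0076 -0.026 0" --pt "-0.0316 -0.0076 -0.026 0"

```text
t: 16.32
eef_pos: [0.5594, 0.1883, 0.1261]
orientation: [[-0.0, -0.233, 0.972], [-0.0, 0.972, 0.233], [-1.0, -0.0, -0.0]]
force: [0.3, 0.2, -0.5]
opening: 0.0082
```

```bash
python3 look.py 12 side scene
```

```text
{'t': np.float64(16.4167), 'eef_pos': array([0.5594, 0.1883, 0.1261]), 'force': array([-0.6801, -0.7749, -1.2672]), 'wrist_torque': array([0.0725, 0.1875, 0.0231]), 'opening': np.float64(0.0078)} 13.469739434582038
```

View pics/side12c.png

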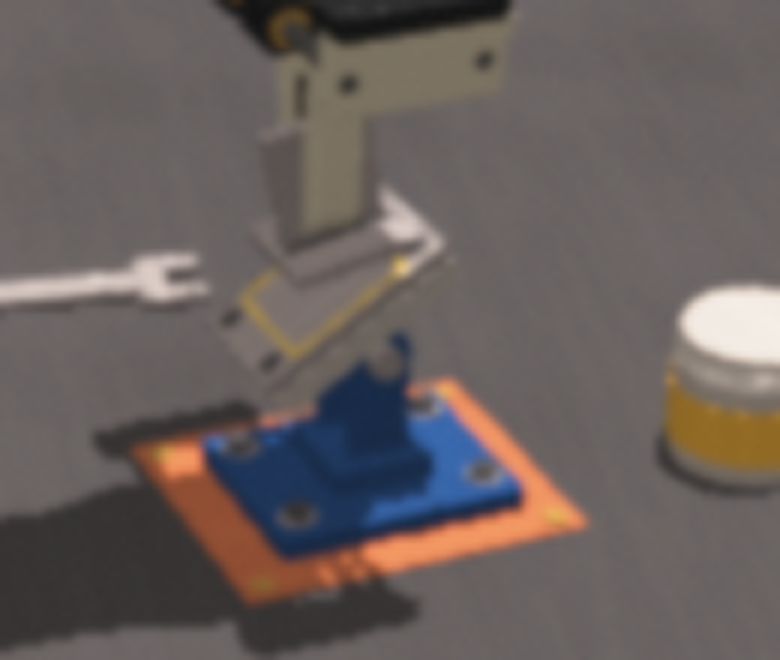

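Request:
carry_out --pt "-0.008 -0.002 -0.007 0" --pt "-0.015 -0.0035 -0.014 0" --pt "-0.022 -0.005 -0.022 0" --pt "-0.029 -0.007 -0.03 0" --pt "-0.029 -0.007 -0.03 0"

```text
t: 16.83
eef_pos: [0.5535, 0.1869, 0.1201]
orientation: [[-0.001, -0.233, 0.972], [-0.0, 0.972, 0.233], [-1.0, -0.0, -0.001]]
force: [-0.4, -1.4, -1.0]
opening: 0.0081
```

```bash
python3 look.py 13 side
```

```text
{'t': np.float64(16.8833), 'eef_pos': array([0.5534, 0.1869, 0.1201]), 'force': array([-0.1761, -0.1385, -1.1796]), 'wrist_torque': array([0.0338, 0.1299, 0.0304]), 'opening': np.float64(0.0077)} 13.46642156088052
```

View pics/side13c.png

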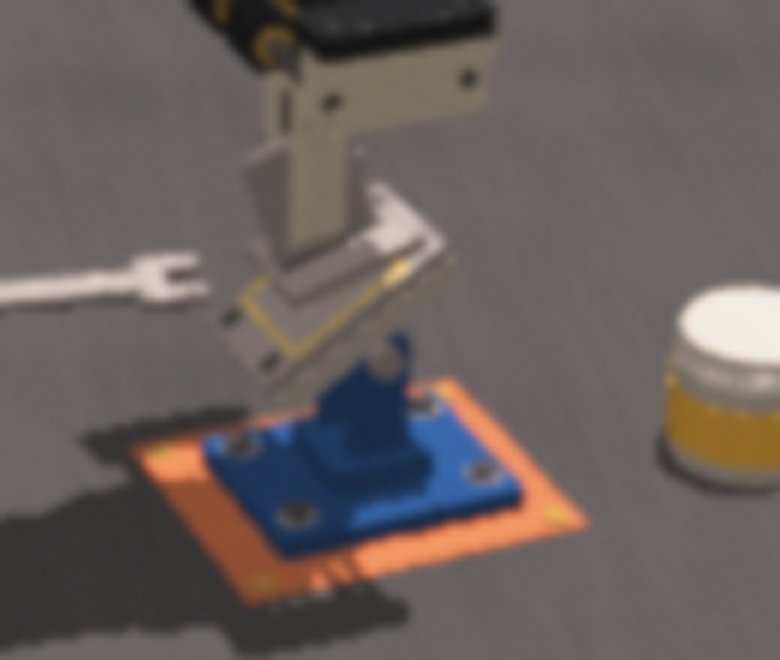

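Request:
carry_out --pt "-0.007 -0.0015 -0.008 0" --pt "-0.013 -0.003 -0.016 0" --pt "-0.019 -0.0045 -0.024 0" --pt "-0.025 -0.006 -0.032 0" --pt "-0.025 -0.006 -0.032 0"

```text
t: 17.3
eef_pos: [0.5485, 0.1857, 0.1137]
orientation: [[-0.001, -0.233, 0.973], [-0.0, 0.973, 0.233], [-1.0, -0.0, -0.001]]
force: [-0.4, 0.3, -0.4]
opening: 0.0077
```

```bash
python3 look.py 14 side
```

```text
{'t': np.float64(17.35), 'eef_pos': array([0.5485, 0.1857, 0.1137]), 'force': array([-0.6764, -0.3848, -2.5784]), 'wrist_torque': array([ 0.1087,  0.1178, -0.0329]), 'opening': np.float64(0.0081)} 13.469665709865112
```

View pics/side14c.png

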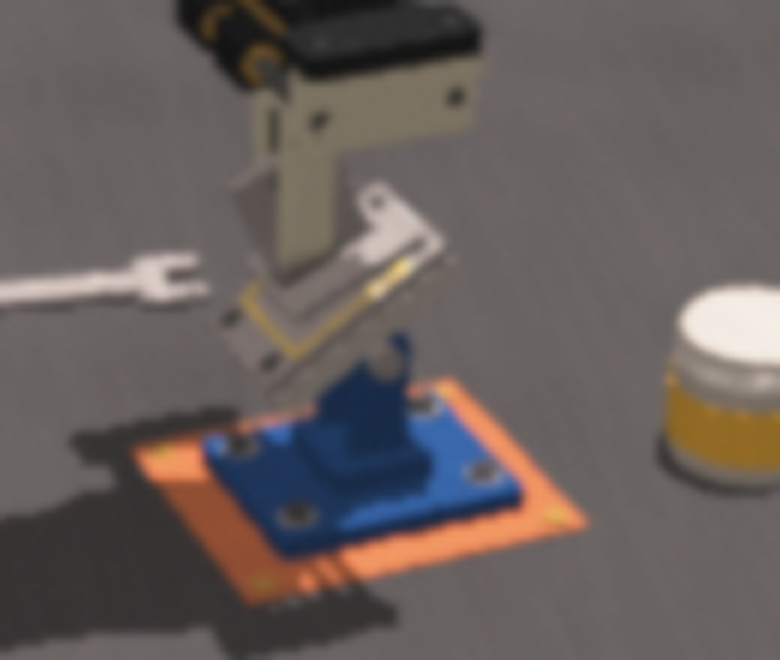

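Request:
carry_out --pt "-0.006 -0.002 -0.009 0" --pt "-0.012 -0.004 -0.018 0" --pt "-0.017 -0.0055 -0.025 0" --pt "-0.021 -0.007 -0.03 0" --pt "-0.021 -0.007 -0.03 0"

```text
t: 17.77
eef_pos: [0.5444, 0.1843, 0.1078]
orientation: [[-0.001, -0.233, 0.972], [-0.0, 0.972, 0.233], [-1.0, -0.0, -0.001]]
force: [-0.4, 0.5, -1.4]
opening: 0.0079
```

```bash
python3 look.py 15 side scene
```

```text
{'t': np.float64(17.8667), 'eef_pos': array([0.5445, 0.1843, 0.1078]), 'force': array([-0.5067,  0.5641, -2.1256]), 'wrist_torque': array([0.0946, 0.1171, 0.0154]), 'opening': np.float64(0.0077)} 13.468856367244868
```

View pics/side15c.png

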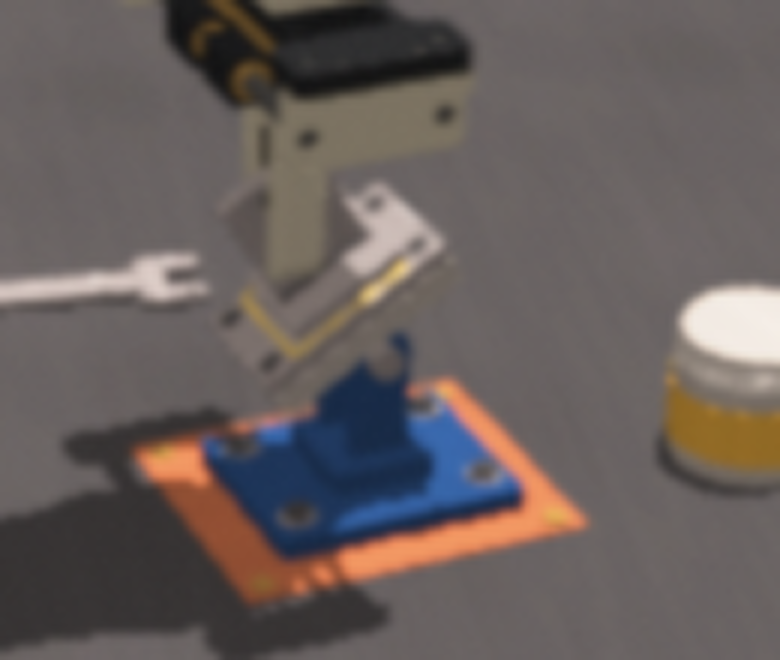

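View pics/scene15c.png

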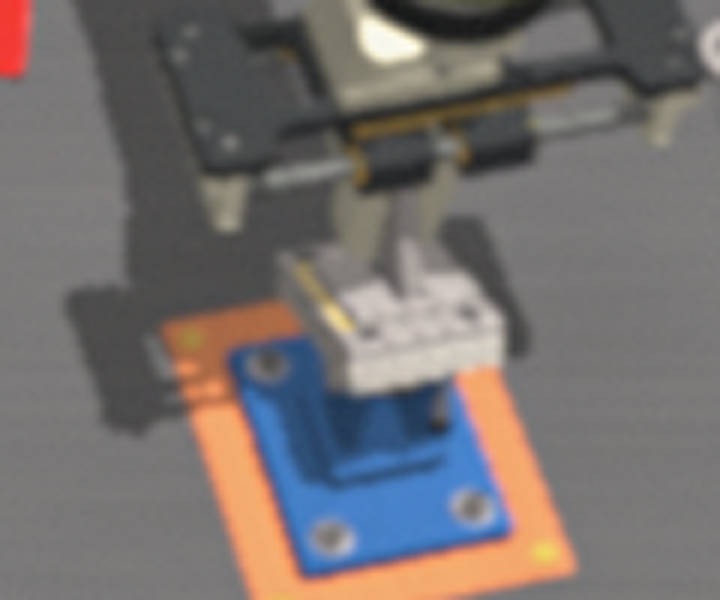

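Request:
carry_out --pt "0.002 0.0005 -0.0032 0" --pt "0.004 0.001 -0.0064 0" --pt "0.004 0.001 -0.0064 0" --pt "0.004 0.001 -0.0064 0"

```text
t: 18.2
eef_pos: [0.5446, 0.1843, 0.1067]
orientation: [[-0.002, -0.233, 0.973], [-0.0, 0.973, 0.233], [-1.0, 0.0, -0.002]]
force: [-4.4, -0.7, 5.1]
opening: 0.0081
```

```bash
python3 look.py 16 side scene; python3 - <<'E'
from h import *
im,d,p=load("side16.npz"); crop(im,272,145,332,195,13,"pics/side16d.png")
im,d,p=load("scene16.npz"); crop(im,385,225,445,275,13,"pics/scene16d.png")
E
```

```text
{'t': np.float64(18.3), 'eef_pos': array([0.5447, 0.1843, 0.1067]), 'force': array([-4.8073, -1.5693,  4.297 ]), 'wrist_torque': array([-0.0641,  1.1634,  0.0573]), 'opening': np.float64(0.0078)} 13.462713287099533
```

View pics/side16d.png

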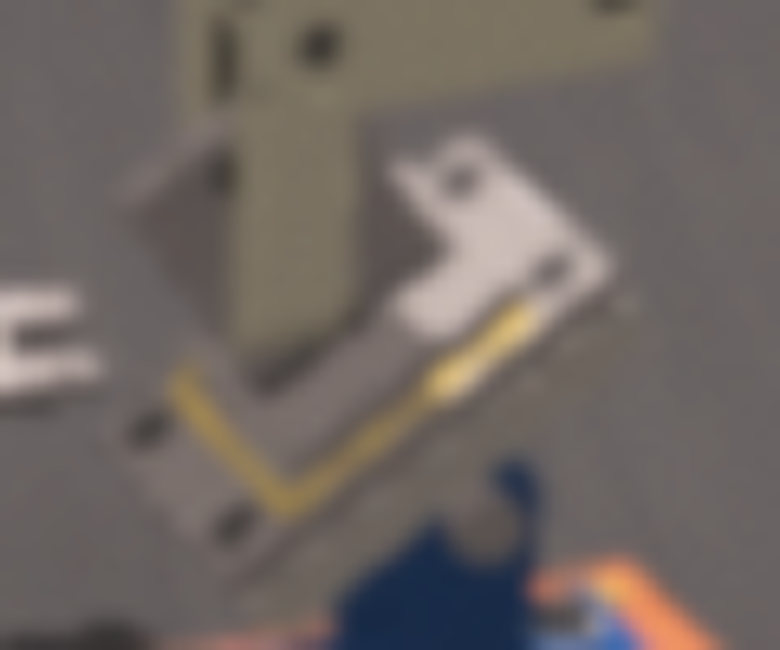

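View pics/scene16d.png

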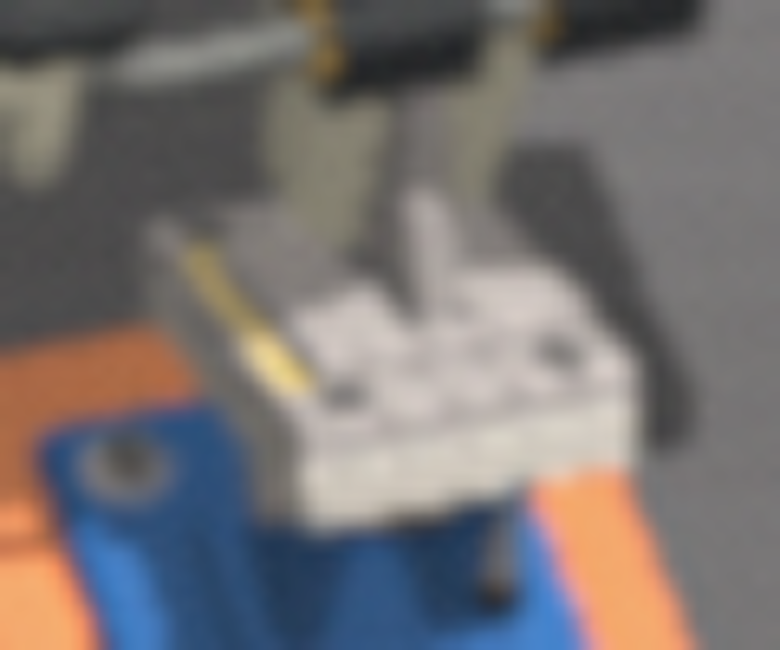

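```bash
python3 - <<'E'
from h import *
def enh(f,r,s,w):
    im,d,p=load(f); x0,y0,x1,y1=r; c=cv2.resize(im[y0:y1,x0:x1],None,fx=s,fy=s,interpolation=cv2.INTER_LANCZOS4)
    l=cv2.cvtColor(c,cv2.COLOR_BGR2LAB); l[...,0]=cv2.createCLAHE(4,(3,3)).apply(l[...,0]); cv2.imwrite(w,cv2.cvtColor(l,cv2.COLOR_LAB2BGR))
enh("side16.npz",(280,150,322,188),18,"pics/s16e.png"); enh("scene16.npz",(392,238,438,268),16,"pics/c16e.png")
E
```

```text
(no output)
```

View pics/s16e.png

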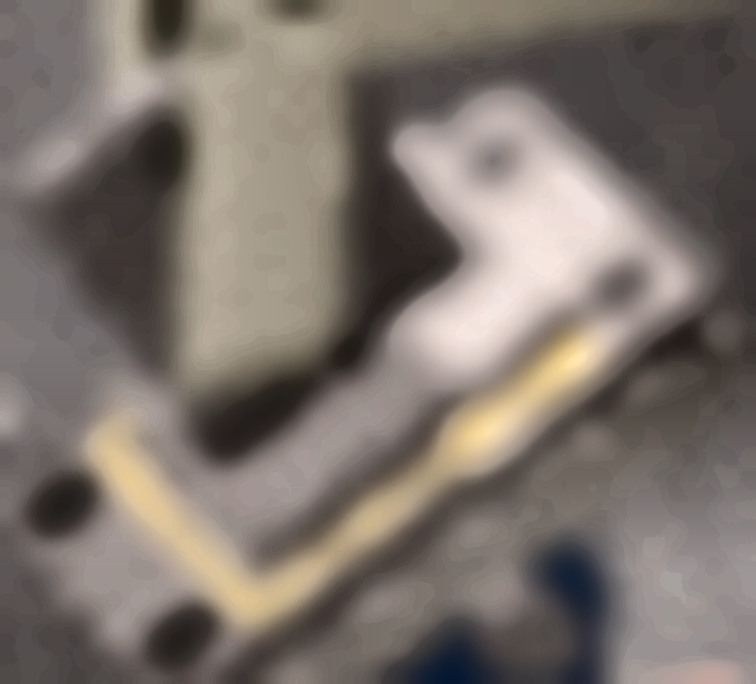

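View pics/c16e.png

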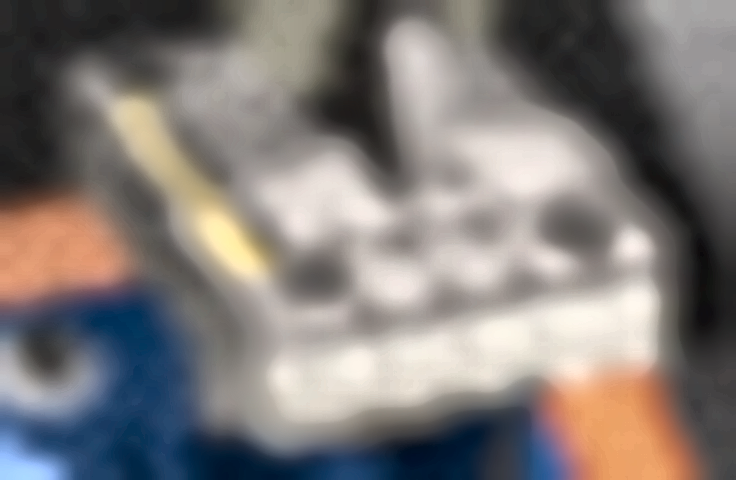

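```bash
cat > loc.py <<'E'
from h import *
t=.554; yw=np.radians(13.46); xh=np.array([np.cos(yw),np.sin(yw),0]); yv=np.array([-np.sin(yw),np.cos(yw),0]); zv=np.array([0,0,1.])
n=-np.sin(t)*xh+np.cos(t)*zv; xs=np.cos(t)*xh+np.sin(t)*zv; WF=np.array([.5609,.188,.099])
def loc(f,uv,h):
    im,d,p=load(f); C,r=rays(p,uv); o=WF+h*n; P=C+r*(((o-C)@n)/(r@n))[:,None]; return np.c_[(P-WF)@xs,(P-WF)@yv]*1000
def pr(f,L):
    im,d,p=load(f); L=np.array(L,float)/1000; return proj(p,WF+L[:,:1]*xs+L[:,1:2]*yv+L[:,2:]*n)
if __name__=="__main__":
    S=lambda P:(np.array(P,float)+.5)/18-.5+[280,150]
    C=lambda P:(np.array(P,float)+.5)/16-.5+[392,238]
    print("yellow6 side", loc("side6.npz",[[303.1,158.4],[312.9,169.7],[293.1,184.6],[284.2,173.2]],0).round(1).tolist())
    print("yellow6 scene",loc("scene6.npz",[[430.1,250.1],[406.3,254.9],[398.4,244.6],[420.7,238.9]],0).round(1).tolist())
    print("side16 yellow outer corner",loc("side16.npz",S([(250,625)]),0).round(1))
    print("side16 yellow line centre pts",loc("side16.npz",S([(150,510),(350,530),(480,435)]),0).round(1).tolist())
    print("side16 foot top near edge",loc("side16.npz",S([(240,525),(430,390)]),6).round(1).tolist())
    print("exp side px foot top near-low corner",((pr("side16.npz",[[-27,-25,6],[27,-25,6],[-27,25,6],[-27,-25,0],[0,-4,56],[-22,-4,56],[22,-4,56]])-[280,150]+.5)*18-.5).round(0).tolist())
    print("exp scene px foot top corners",((pr("scene16.npz",[[27,-25,6],[27,25,6],[27,-25,0],[27,25,0],[-27,-25,6],[22,-4,6],[22,-4,56],[22,4,56]])-[392,238]+.5)*16-.5).round(0).tolist())
E
python3 loc.py
```

```text
yellow6 side [[30.2, 29.6], [28.1, -31.2], [-30.1, -28.6], [-28.1, 30.3]]
yellow6 scene [[31.1, 28.2], [31.6, -29.2], [-26.2, -28.9], [-33.1, 29.4]]
side16 yellow outer corner [[-29.  -28.3]]
side16 yellow line centre pts [[-28.9, 5.7], [-10.9, -25.7], [10.1, -27.1]]
side16 foot top near edge [[-455.9, -8277.1], [-655.1, -8258.8]]
exp side px foot top near-low corner [[230.0, 574.0], [553.0, 317.0], [84.0, 409.0], [252.0, 604.0], [141.0, 119.0], [8.0, 226.0], [275.0, 13.0]]
exp scene px foot top corners [[252.0, 222.0], [584.0, 156.0], [254.0, 259.0], [586.0, 193.0], [131.0, 70.0], [380.0, 180.0], [364.0, -135.0], [418.0, -145.0]]
```

```bash
python3 - <<'E'
from loc import *
S=lambda P:(np.array(P,float)+.5)/18-.5+[280,150]
C=lambda P:(np.array(P,float)+.5)/16-.5+[392,238]
print("side foot top near edge",loc("side16.npz",S([(240,525),(430,390)]),.006).round(1).tolist())
# raw profile perpendicular to near edge in side16: sample along local y at several x (plane h=0)
im,d,p=load("side16.npz")
def prof(f,x0,ys,h=0):
    im,d,p=load(f); px=pr(f,[[x0,y,h] for y in ys]).astype(np.float32); g=cv2.remap(im,px[:,0].reshape(-1,1),px[:,1].reshape(-1,1),cv2.INTER_CUBIC)[:,0].astype(int); return g
ys=np.arange(-34,-14,1.)
for x in(-20,-15,-10):
    g=prof("side16.npz",x,ys); print(x,[(int(y),tuple(map(int,v))) for y,v in zip(ys,g)])
def profx(f,y0,xs_,h=0):
    px=pr(f,[[x,y0,h] for x in xs_]).astype(np.float32); im,d,p=load(f); return cv2.remap(im,px[:,0].reshape(-1,1),px[:,1].reshape(-1,1),cv2.INTER_CUBIC)[:,0].astype(int)
X=np.arange(-36,-12,1.)
for y in(-20,-15,-10): print("y",y,[(int(a),tuple(map(int,v))) for a,v in zip(X,profx("side16.npz",y,X))])
E
```

```text
side foot top near edge [[-21.7, -17.9], [8.7, -20.7]]
-20 [(-34, (84, 91, 102)), (-33, (86, 96, 108)), (-32, (87, 101, 115)), (-31, (87, 107, 122)), (-30, (87, 112, 129)), (-29, (87, 116, 134)), (-28, (85, 118, 137)), (-27, (84, 119, 138)), (-26, (84, 118, 137)), (-25, (84, 115, 134)), (-24, (84, 112, 129)), (-23, (85, 107, 123)), (-22, (86, 104, 118)), (-21, (87, 100, 113)), (-20, (88, 98, 109)), (-19, (89, 96, 107)), (-18, (91, 96, 106)), (-17, (93, 97, 107)), (-16, (95, 98, 108)), (-15, (97, 100, 110))]
-15 [(-34, (85, 91, 101)), (-33, (85, 94, 105)), (-32, (86, 98, 110)), (-31, (86, 102, 116)), (-30, (86, 106, 122)), (-29, (85, 109, 127)), (-28, (84, 111, 130)), (-27, (82, 111, 130)), (-26, (81, 110, 129)), (-25, (81, 107, 125)), (-24, (81, 104, 120)), (-23, (82, 100, 114)), (-22, (82, 97, 109)), (-21, (84, 94, 106)), (-20, (86, 93, 103)), (-19, (88, 93, 103)), (-18, (91, 95, 104)), (-17, (94, 97, 107)), (-16, (97, 100, 110)), (-15, (101, 104, 114))]
-10 [(-34, (85, 92, 102)), (-33, (85, 95, 107)), (-32, (85, 99, 113)), (-31, (85, 105, 120)), (-30, (84, 109, 126)), (-29, (83, 11
[... 1304 characters left out ...]
)), (-17, (99, 102, 112)), (-16, (100, 103, 113)), (-15, (101, 104, 114)), (-14, (101, 104, 114)), (-13, (101, 104, 114))]
y -10 [(-36, (108, 112, 123)), (-35, (108, 112, 123)), (-34, (108, 111, 123)), (-33, (107, 113, 125)), (-32, (106, 115, 129)), (-31, (102, 117, 133)), (-30, (96, 121, 139)), (-29, (91, 125, 145)), (-28, (89, 126, 147)), (-27, (91, 124, 144)), (-26, (96, 121, 138)), (-25, (100, 118, 132)), (-24, (102, 113, 125)), (-23, (103, 110, 121)), (-22, (104, 109, 118)), (-21, (104, 108, 118)), (-20, (104, 108, 118)), (-19, (104, 109, 119)), (-18, (105, 109, 120)), (-17, (106, 110, 121)), (-16, (107, 110, 121)), (-15, (107, 110, 121)), (-14, (108, 111, 122)), (-13, (108, 112, 122))]
```

```bash
python3 snap.py wrist:17; python3 - <<'E'
from h import *
from loc import pr
im,d,p=load("wrist17.npz"); 
print(pr("wrist17.npz",[[-28,-26,0],[-28,26,0],[-27,-25,6],[-27,25,6],[28,-26,0],[28,26,0],[-22,-4,56],[-22,4,56]]).round(1).tolist())
E
```

```text
18.3 [0.54467397 0.18433336 0.10673394] [-4.80727364 -1.56931413  4.29696777] 0.007810912954298401
[[275.2, 262.0], [369.9, 262.0], [275.7, 261.1], [369.6, 261.1], [271.5, 369.1], [374.0, 369.1], [313.4, 242.7], [333.6, 242.7]]
```

View pics/wrist17.png

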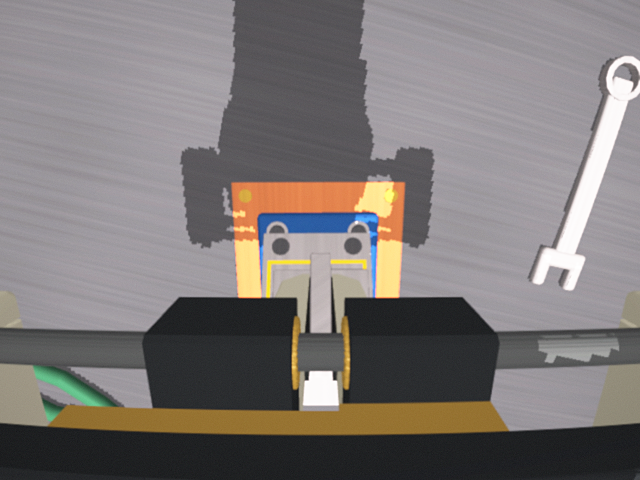

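Excellent: the wrist view shows the yellow lower edge (row ~262), foot and fin from above. Enlarge it.

```bash
python3 - <<'E'
from h import *
im,d,p=load("wrist17.npz"); crop(im,250,220,390,305,5.6,"pics/w17c.png")
E
```

```text
(no output)
```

View pics/w17c.png

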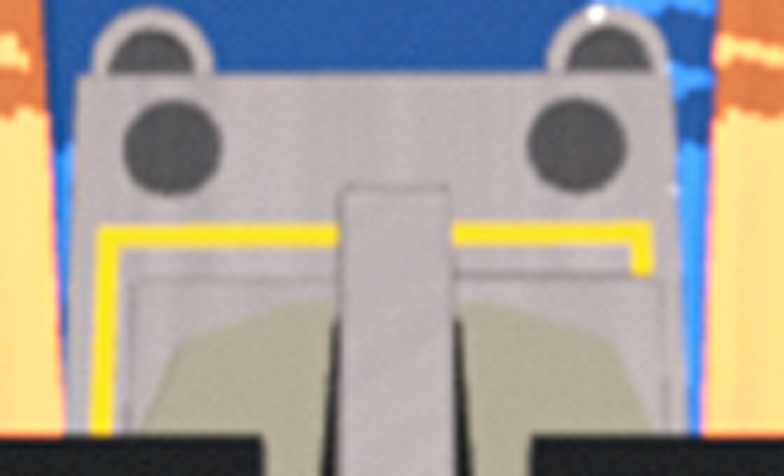

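```bash
cat > fit.py <<'E'
from h import *
import loc
from scipy.optimize import fsolve
def solve(f,foot_row,fin_row,yel_row):
    im,d,p=load(f)
    b=yel_row-loc.pr(f,[[-28,0,0]])[0,1]
    def pred(s,dl):
        out=[]
        for (x,z) in((-27,6),(-22,56)):
            # rotate about upslope bottom edge (27,0) by -dl (under-tilt: lower end lifts)
            rx,rz=x-27,z; c,sn=np.cos(dl),np.sin(dl)
            X=27+s+c*rx+sn*rz; Z=-sn*rx+c*rz
            out.append(loc.pr(f,[[X,0,Z]])[0,1]+b)
        return np.array(out)
    r=fsolve(lambda q:pred(*q)-[foot_row,fin_row],[0,0]); print("bias px",b,"shift mm",r[0],"undertilt deg",np.degrees(r[1]),pred(*r),pred(0,0))
if __name__=="__main__":
    import sys; solve(sys.argv[1],*map(float,sys.argv[2:5]))
E
python3 fit.py wrist17.npz 269.5 253.2 260.2
```

```text
bias px -1.813337099757348 shift mm 5.4788464256745515 undertilt deg -0.5551695315725164 [269.5 253.2] [259.30834923 240.84107301]
```

Request:
carry_out --pt "-0.004 -0.001 0.0064 0" --pt "-0.0078 -0.0018 0.0128 0" --pt "-0.0078 -0.0018 0.0128 0" --pt "-0.018 -0.01 0.006 0" --pt "-0.0283 -0.017 -0.0017 0" --pt "-0.0283 -0.017 -0.0017 0" --pt "-0.0283 -0.017 -0.0017 0" --grip_force 20

```text
t: 18.93
eef_pos: [0.5397, 0.181, 0.1062]
orientation: [[-0.0, -0.233, 0.973], [-0.0, 0.973, 0.233], [-1.0, -0.0, -0.0]]
force: [0.2, -0.2, -2.9]
opening: 0.0082
```

```bash
python3 snap.py wrist:18; python3 - <<'E'
from h import *
im,d,p=load("wrist18.npz"); crop(im,250,220,390,305,5.6,"pics/w18c.png")
E
```

```text
18.9333 [0.53973129 0.18100139 0.10622359] [ 0.19396544 -0.1860805  -2.92414003] 0.008220881048482127
```

View pics/w18c.png

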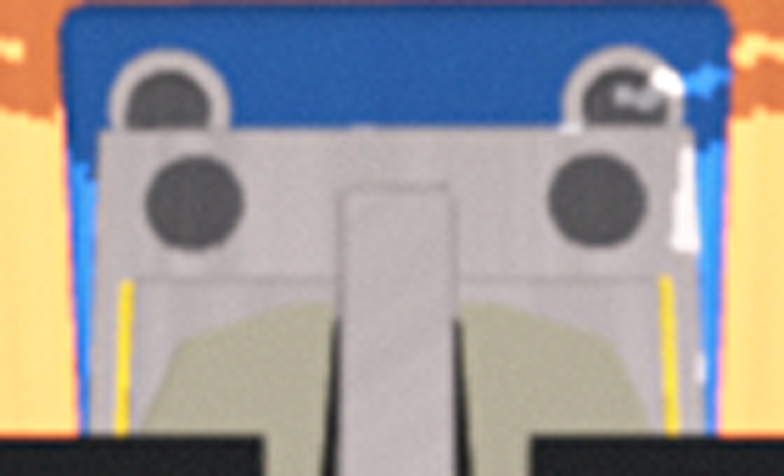

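Request:
carry_out --pt "0.002 0.0005 -0.0035 0" --pt "0.004 0.001 -0.007 0" --pt "0.0065 0.0016 -0.011 0" --pt "0.0065 0.0016 -0.011 0" --pt "0.0065 0.0016 -0.011 0" --grip_force 12

```text
t: 19.4
eef_pos: [0.5413, 0.1816, 0.1044]
orientation: [[0.0, -0.233, 0.972], [0.0, 0.972, 0.233], [-1.0, 0.0, 0.0]]
force: [-1.1, 0.3, -0.2]
opening: 0.0078
```

```bash
python3 snap.py wrist:19; python3 - <<'E'
from h import *
im,d,p=load("wrist19.npz"); crop(im,250,220,390,305,5.6,"pics/w19c.png")
E
```

```text
19.4 [0.54130036 0.18159263 0.10435334] [-1.08787686  0.27105567 -0.23286678] 0.007764167489164365
```

View pics/w19c.png

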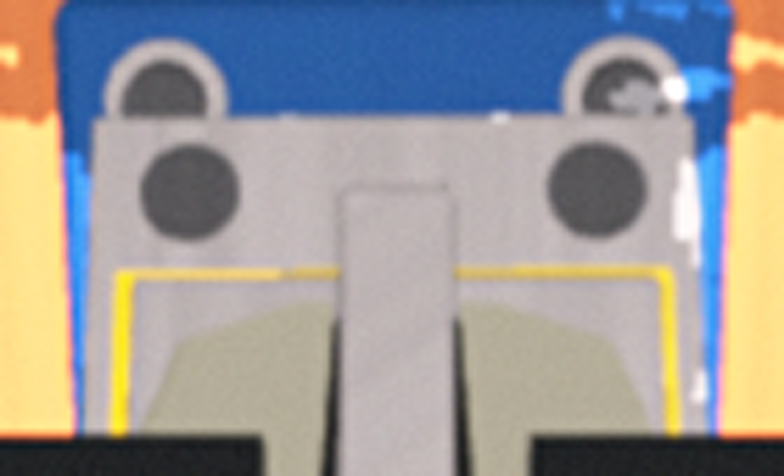

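```bash
python3 fit.py wrist19.npz 269.5 253.2 267.7
```

```text
bias px -2.4075814496042653 shift mm 1.2237852203535746 undertilt deg -0.7657153984854441 [269.5 253.2] [267.07970922 251.58670732]
```

Request:
carry_out --pt "-0.0042 -0.001 -0.0026 0" --pt "-0.0042 -0.001 -0.0026 0" --pt "-0.003 -0.0007 -0.005 0" --pt "-0.0016 -0.0004 -0.007 0" --pt "-0.0016 -0.0004 -0.007 0" --pt "-0.0016 -0.0004 -0.007 0"

```text
t: 19.95
eef_pos: [0.5407, 0.1814, 0.1037]
orientation: [[0.0, -0.233, 0.973], [0.001, 0.973, 0.233], [-1.0, 0.001, 0.0]]
force: [-4.6, -1.6, 12.7]
opening: 0.008
```

```bash
python3 snap.py wrist:20; python3 - <<'E'
from h import *
im,d,p=load("wrist20.npz"); crop(im,250,220,390,305,5.6,"pics/w20c.png")
E
```

```text
19.95 [0.54074208 0.18137348 0.10370815] [-4.59436102 -1.60582072 12.70107427] 0.007968566874600687
```

View pics/w20c.png

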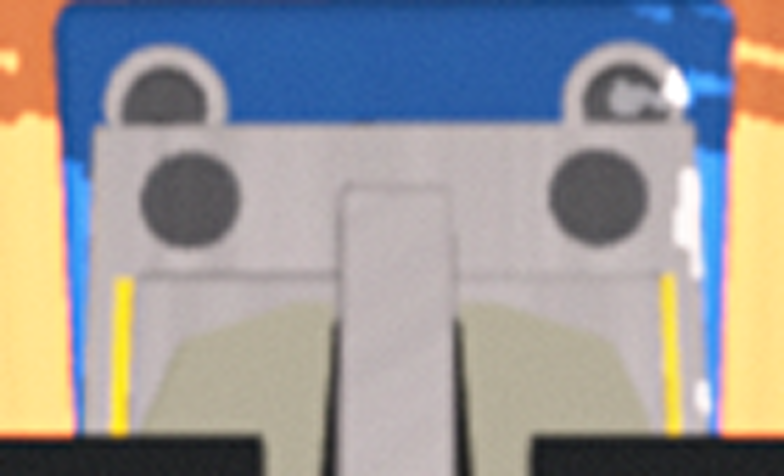

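Request:
carry_out --pt "-0.0005 0 0.0025 0" --pt "-0.0005 0 0.0025 0" --pt "-0.0005 0 0.0025 0" --pt "-0.0005 0 0.0025 0" --grip_force 20

```text
t: 20.33
eef_pos: [0.5407, 0.1813, 0.1038]
orientation: [[-0.0, -0.233, 0.973], [0.0, 0.973, 0.233], [-1.0, 0.0, 0.0]]
force: [-2.5, -1.5, 8.6]
opening: 0.0083
```

```bash
python3 look.py 21 side scene; python3 snap.py wrist:21; python3 - <<'E'
from h import *
im,d,p=load("wrist21.npz"); crop(im,230,170,410,305,4.4,"pics/w21c.png")
from m3 import meas
meas("scene21.npz",(370,230,460,312)); meas("scene6.npz",(370,230,460,312)); meas("side21.npz",(255,180,350,235)); meas("side6.npz",(255,180,350,235))
E
```

```text
{'t': np.float64(20.4333), 'eef_pos': array([0.5407, 0.1814, 0.1037]), 'force': array([-3.2083, -1.6192,  8.8802]), 'wrist_torque': array([-0.0239,  0.6709, -0.001 ]), 'opening': np.float64(0.0081)} 13.45882144835933
20.4333 [0.5406924  0.18138061 0.10373695] [-3.20830233 -1.6191708   8.88018633] 0.008079341988803253
scene21.npz pad x' [-74.5  75.3] y' [-65.3  65.2] rect (array([0.57671118, 0.1918035 ]), (149.8426971435547, 130.37879943847656), 13.43231201171875)
    y' lo edge -64.4 slope deg -0.51 35
    y' hi edge 63.7 slope deg 0.09 23
scene21.npz base x' [-47.1  58.1] y' [-44.6  40.9] rect (array([0.58209131, 0.19118417]), (105.15523529052734, 85.58635711669922), 13.502605438232422)
    y' lo edge -43.4 slope deg 0.36 26
    y' hi edge 39.0 slope deg 0.27 14
scene6.npz pad x' [-75.1  75.5] y' [-65.2  65.2] rect (array([0.57649048, 0.19176392]), (150.65524291992188, 130.35333251953125), 13.43231201171875)
    y' lo edge -64.4 slope deg -0.24 35
    y' hi edge 63.7 slope deg 0.09 23
scene6.npz base x' [-47.1  58.3] y' [-44.6  40.7] rect (array([0.58206311, 0.19089081]), (105.21248
[... 330 characters left out ...]
e -43.2 slope deg 0.4 25
side21.npz base x' [-55.3  52.1] y' [-53.7  37. ] rect (array([0.5767019 , 0.18333427]), (107.85565948486328, 90.14329528808594), 13.02357006072998)
    y' lo edge -50.2 slope deg 0.46 26
    y' hi edge 15.5 slope deg 1.02 8
side6.npz pad x' [-75.7  76.4] y' [-66.4  66.5] rect (array([0.57653589, 0.19163837]), (152.10208129882812, 132.55934143066406), 13.146506309509277)
    y' lo edge -64.5 slope deg 0.05 35
    y' hi edge -43.2 slope deg 0.05 26
side6.npz base x' [-55.3  52.1] y' [-54.  37.] rect (array([0.57667047, 0.18313223]), (106.91484069824219, 91.11119079589844), 13.985922813415527)
    y' lo edge -50.5 slope deg -0.73 25
    y' hi edge 15.5 slope deg 1.02 8
```

View pics/w21c.png

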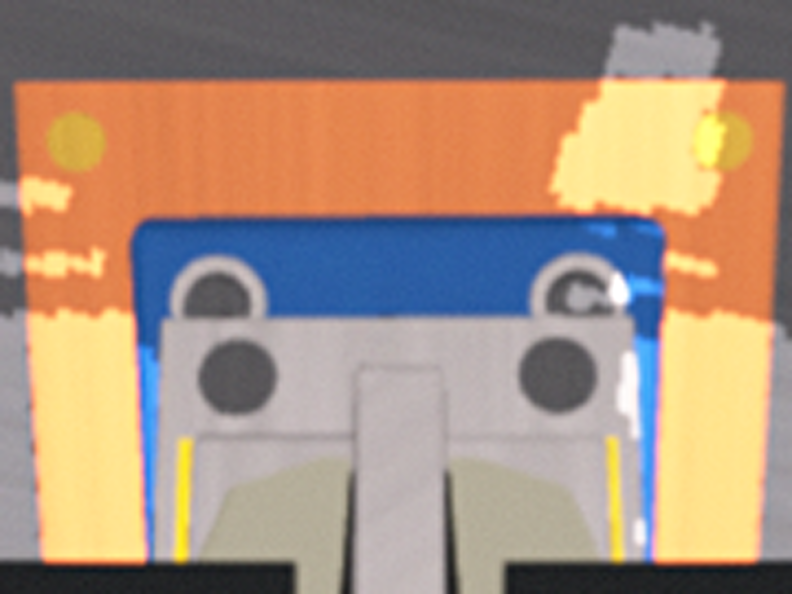

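View pics/side21c.png

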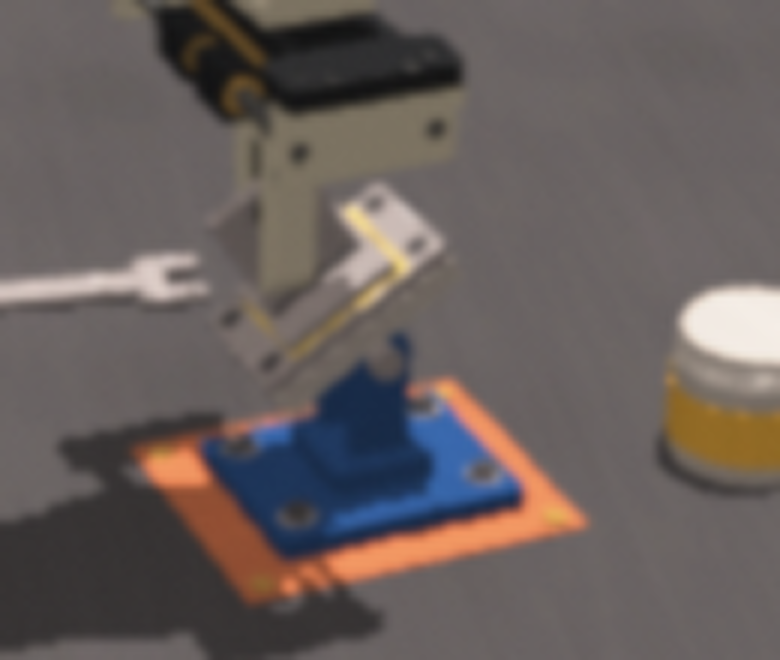

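View pics/scene21c.png

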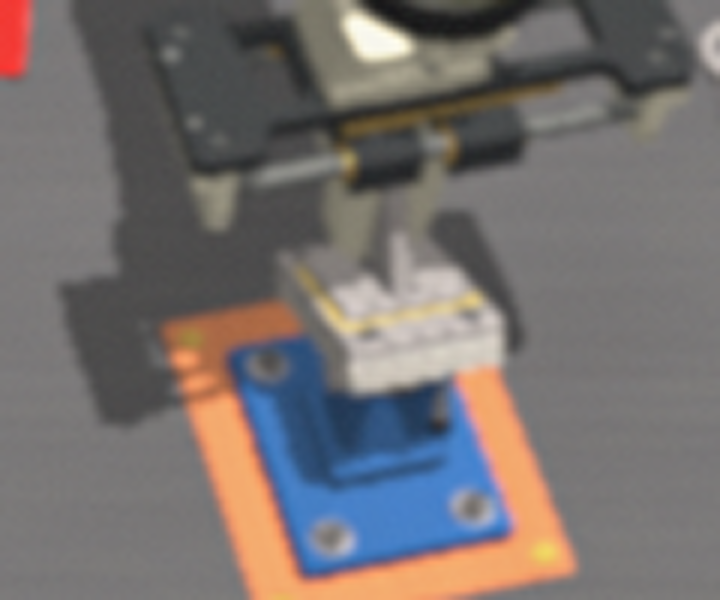

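```bash
sed -i 's/\[\[-28,0,0\]\]/[[-29,0,0]]/' fit.py; python3 fit.py wrist17.npz 269.5 253.2 260.2; python3 fit.py wrist19.npz 269.5 253.2 267.7; python3 - <<'E'
from h import *
from loc import pr
# holes as plate reference: full-image pixel of hole centres in 17,19,21 via dark blob
for t in(17,19,20,21):
    im,d,p=load(f"wrist{t}.npz"); g=cv2.cvtColor(im,cv2.COLOR_BGR2GRAY); r=[]
    for x0,x1 in((268,296),(340,368)):
        sub=g[240:266,x0:x1]; n,l,s,c=cv2.connectedComponentsWithStats((sub<95).astype(np.uint8)); 
        k=[i for i in range(1,n) if 120<s[i,4]<420 ]; r+= [(c[i]+[x0,240]).round(2).tolist()+[int(s[i,4])] for i in k]
    # foot edge: row gradient at columns between
    col=g[262:280,278:308].astype(float).mean(1); col2=g[262:280,335:362].astype(float).mean(1)
    print(t,r); print("   L",dict(zip(range(262,280),col.round(0)))); print("   R",col2.round(0).tolist())
E
python3 - <<'E'
import sys; sys.path.insert(0,'.')
from h import *
im,d,p=load("scene21.npz"); c=im[238:268,392:438]; cv2.imwrite("pics/c21.png",cv2.resize(c,None,fx=16,fy=16,interpolation=cv2.INTER_CUBIC))
im,d,p=load("side21.npz"); c=im[150:188,275:322]; cv2.imwrite("pics/s21.png",cv2.resize(c,None,fx=16,fy=16,interpolation=cv2.INTER_CUBIC))
E
```

```text
bias px -0.04513438859044072 shift mm 4.553766955237643 undertilt deg -0.2774465989758832 [269.5 253.2] [261.07655194 242.60927572]
bias px -0.6152650221804947 shift mm 0.286377602313991 undertilt deg -0.4841974118715609 [269.5 253.2] [268.87202565 253.37902375]
17 [[280.14, 246.29, 182], [352.47, 245.91, 177]]
   L {262: np.float64(215.0), 263: np.float64(211.0), 264: np.float64(197.0), 265: np.float64(186.0), 266: np.float64(185.0), 267: np.float64(186.0), 268: np.float64(184.0), 269: np.float64(174.0), 270: np.float64(173.0), 271: np.float64(179.0), 272: np.float64(182.0), 273: np.float64(180.0), 274: np.float64(179.0), 275: np.float64(179.0), 276: np.float64(178.0), 277: np.float64(177.0), 278: np.float64(176.0), 279: np.float64(175.0)}
   R [216.0, 209.0, 190.0, 186.0, 188.0, 185.0, 169.0, 161.0, 174.0, 183.0, 183.0, 183.0, 181.0, 180.0, 178.0, 177.0, 175.0, 175.0]
19 [[283.32, 253.92, 189], [356.06, 253.46, 188]]
   L {262: np.float64(167.0), 263: np.float64(181.0), 264: np.float64(186.0), 265: np.float64(186.0), 266: np.float64(185.0), 267: np.float64(192.0), 268: np.float64(2
[... 942 characters left out ...]
.0, 176.0, 179.0, 184.0, 185.0, 185.0, 182.0, 181.0, 179.0, 178.0, 177.0, 176.0]
21 [[283.38, 255.25, 192], [356.22, 254.85, 190]]
   L {262: np.float64(150.0), 263: np.float64(160.0), 264: np.float64(176.0), 265: np.float64(186.0), 266: np.float64(187.0), 267: np.float64(184.0), 268: np.float64(169.0), 269: np.float64(162.0), 270: np.float64(173.0), 271: np.float64(182.0), 272: np.float64(183.0), 273: np.float64(182.0), 274: np.float64(181.0), 275: np.float64(180.0), 276: np.float64(179.0), 277: np.float64(178.0), 278: np.float64(177.0), 279: np.float64(176.0)}
   R [154.0, 168.0, 182.0, 187.0, 188.0, 187.0, 180.0, 174.0, 178.0, 184.0, 185.0, 184.0, 182.0, 180.0, 179.0, 178.0, 178.0, 176.0]
```

View pics/c21.png

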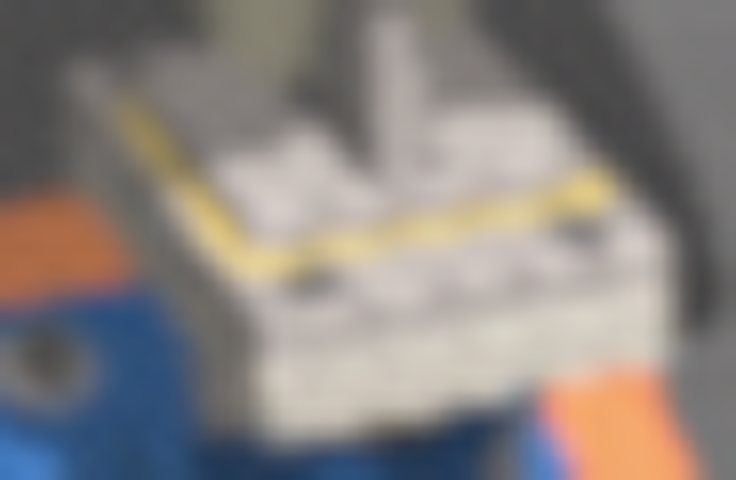

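View pics/s21.png

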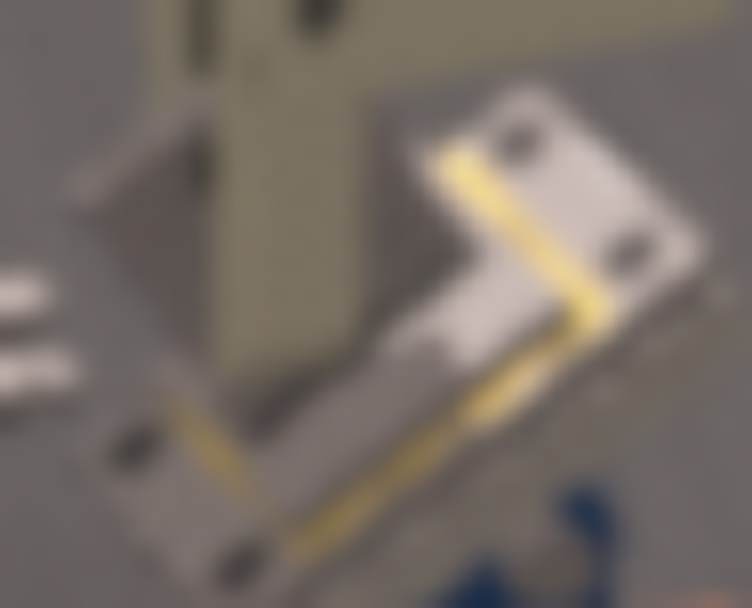

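Request:
carry_out --pt "0 0 0.0015 0" --pt "0 0 0.0015 0" --pt "0 0 0.0015 0" --pt "0 0 0.0015 0" --pt "0 0 0.0015 0" --pt "0 0 0.0015 0"

```text
t: 20.98
eef_pos: [0.5407, 0.1814, 0.1038]
orientation: [[-0.0, -0.233, 0.973], [0.0, 0.973, 0.233], [-1.0, 0.0, -0.0]]
force: [-2.6, -1.2, 6.4]
opening: 0.0078
```

```bash
python3 look.py 22 scene; python3 snap.py wrist:22; python3 - <<'E'
from h import *
im,d,p=load("scene22.npz"); cv2.imwrite("pics/scene22.png",im)
im,d,p=load("wrist22.npz"); crop(im,250,220,390,305,5.6,"pics/w22c.png")
E
```

```text
{'t': np.float64(21.0333), 'eef_pos': array([0.5407, 0.1813, 0.1038]), 'force': array([-1.9823, -1.6183,  6.4868]), 'wrist_torque': array([ 0.025 ,  0.5524, -0.0319]), 'opening': np.float64(0.0078)} 13.463335542490896
21.0333 [0.54070285 0.18134776 0.10375798] [-1.98233118 -1.61829248  6.48676317] 0.007834138919773572
```

View pics/scene22.png

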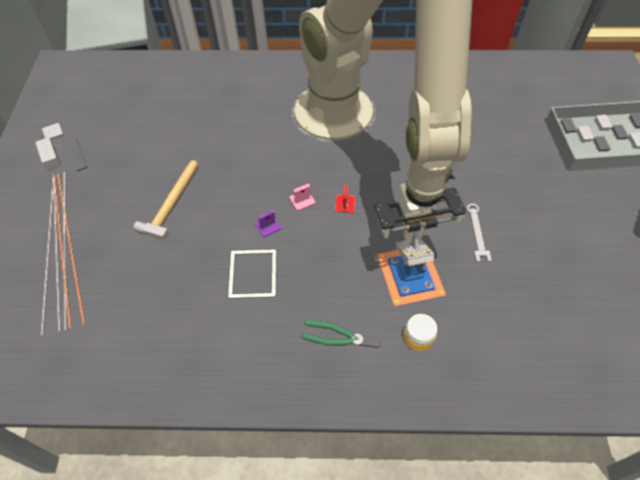

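View pics/w22c.png

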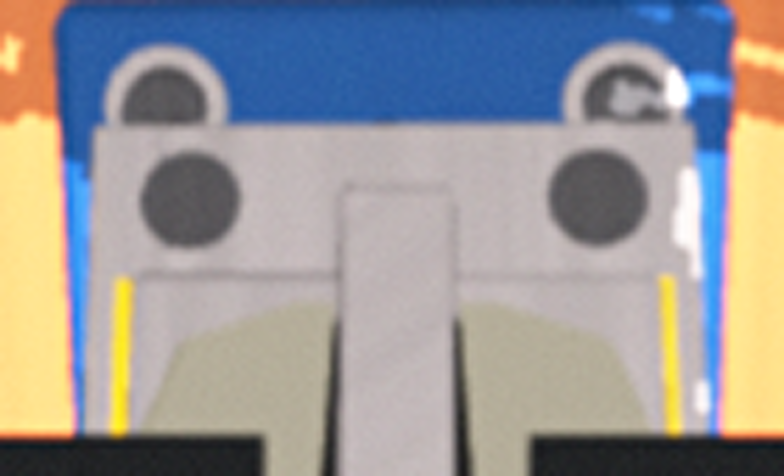

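```bash
python3 - <<'E'
from m3 import meas
meas("wrist22.npz",(225,175,412,297))
E
```

```text
wrist22.npz pad x' [-75.9 -33.3] y' [-68.5  62.5] rect (array([0.52394312, 0.17604393]), (42.576961517333984, 131.05563354492188), 13.486233711242676)
    y' lo edge -68.3 slope deg -0.25 9
    y' hi edge 62.3 slope deg 0.17 9
wrist22.npz base x' [-53.8   5.8] y' [-47.3  40.8] rect (array([0.55370477, 0.18291383]), (59.62588119506836, 88.1561508178711), 13.476394653320312)
    y' lo edge -47.0 slope deg 0.33 15
    y' hi edge 40.3 slope deg -0.01 15
```

```bash
python3 -c "
from h import *
print(workorder.hand_in()); s=status.sense(); print(s['t'],s['force'],s['opening'])"
```

```text
the job is handed in; nothing more can be done
None
the job is handed in; nothing more can be done
```

The job is handed in, at about 21 s of the 61 s allowed. The positioner is on the earth pad and released, and the lug is still gripped and pressed on the plate. No verdict was reported, and I could not read the state after handing in.

**Positioner:** I gripped it across the table, slid it flat to the pad and let go. The last checks put it square with the pad to within about 0.5°. It is centred to about 0.3 mm in y but sits about 2 mm off centre towards +x. I left that offset uncorrected.

**Lug:** I picked up the grey steel lug, not the pink, purple or red ones. The arm can only turn about the vertical, so I tilted the lug by swinging it in the jaws against the plate's slope, about 0.55 rad. I then lifted it slightly, re-centred it, and pressed it down again.
- **Position:** it is about 0.4 mm downslope and 0.3 mm sideways of the outline's centre, and square with it.
- **Flushness:** the last tilt estimate, made just before the final press, read about 0.5° over. That is within measuring error, and the press itself seats the foot.
- **Press:** about 9–10 N on the plate, with a 20 N grip.

**Checks that disagreed or failed:**
- My first placing of the lug was about 4.5 mm too far upslope and 2 mm off sideways; the wrist camera showed it and I corrected it.
- An earlier attempt to tilt the lug on the bench only lifted it.
- The wrist camera placed the pad about 3 mm away in y from where the other two cameras put it, so I judged the positioner's y centring by pad and base seen in the same picture.

The pliers, wrench, hammer, tin and look-alikes appear undisturbed in the last picture.

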